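Carry a corner angle over to the swing fence with a clamping bevel

TASK

Take the angle of the yellow pattern corner with the bevel: with the stock flat along the aluminium straightedge, slide the bevel into the corner until it stops with its blade flat on the yellow leaf, lean on it there for a moment with a light push of about 10 N, then let go and lock it in place by pressing the red clamp lever fully down. Then carry the locked bevel to the blue swing fence and, again with the stock flat along the straightedge, push it home so that its blade swings the fence to the same angle, with the same light push for a moment at the end; leave the bevel lying there, flush with fence and straightedge. Never press the bevel on anything with more than 25 N, do not push the fence with the gripper, and leave the pattern and the tools lying about where they are.

Things in the scene. Friction and masses are not known exactly. Their poses are not given: they have to be found in the camera images.
- straightedge: aluminium bar fixed on the bench, 30 mm wide, 480 mm long, 20 mm high. Origin: on the bench below the middle of its near upright face. x points away from the robot, square to that face (bar from x = 0 to 30 mm); y along the bar to the robot's left (y = -240 to 240 mm); z up. Pattern and swing stop stand at its near face, some 270 mm apart, either one on the left.
- pattern: pattern corner: fixed orange foot with a stiff yellow leaf. Origin on the bench below its hinge pin, 14 mm in front of the straightedge's near face; axes as the straightedge's. Foot 26 x 34 x 5 mm, left of the pin (y = 1 to 35 mm); pin post 13 mm across, 30 mm high. The leaf does not give (friction 6 N m).
- leaf_face (a point): root of the yellow leaf's working face, 17 mm above the bench, 8 mm from the pin axis. The leaf, a bar 105 mm long, 6 mm thick, 7 to 27 mm above the bench, runs along this frame's -x, towards the robot; its working face (y = 0) looks to -y, the robot's right. It leans up to 11 degrees to the right or 9 to the left of square to the straightedge.
- leaf_tip (a point): tip of the yellow leaf's working face, 105 mm from leaf_face along its -x
- swing_base: swing stop: fixed blue foot with the blue swing fence. Origin on the bench below its hinge pin, 14 mm in front of the straightedge's near face; axes as the straightedge's. Foot 26 x 34 x 5 mm, left of the pin (y = 1 to 35 mm); pin post 13 mm across, 30 mm high.
- fence_face (a point): root of the blue fence's working face; height, axes and shape as for leaf_face, but 80 mm long. It swings about its pin with a friction of 0.05 N m (0.6 N at the tip) and stays where it is left.
- fence_tip (a point): tip of the blue fence's working face, 80 mm from fence_face along its -x. The fence starts leaning 26 to 37 degrees to the robot's right of square.
- bevel: loose sliding bevel, about 0.48 kg, flat on the bench, yawed up to 23 degrees. Origin: on the bench below its blade hinge. The wood stock, 20 mm wide (x = -10 to 10 mm), 20 mm high, runs along -y to y = -115 mm; its back face (x = +10 mm) goes against the straightedge, so in use its axes are parallel to the straightedge's.
- grip_top (a point): top centre of the bevel's black upright grip, 61 mm above the bench, at the bevel's x = 0, y = -87 mm; axes as the bevel's. The grip is 16 mm wide in x, 46 mm long in y, and stands on the stock. Grip it across x, with the finger ends over 22 mm above the bench so that they pass over the straightedge; about 80 N of grip keeps it from turning.
- blade_face (a point): root of the bevel blade's outer face, 14 mm above the bench, 12 mm from the hinge axis. The polished blade (friction 0.2), 96 mm long, 8 mm thick, 7 to 21 mm above the bench, runs along this frame's -x; the outer face (y = 0) looks to +y, the robot's left in use. It turns about the bevel's z with 0.1 N m of friction (1 N at the tip); clamped, it resists far more, but creeps under loads over 0.15 N m.
- blade_tip (a point): tip of the blade's outer face, 96 mm from blade_face along its -x. The blade starts 20 to 32 degrees wider open than square (tip to the left), wider than the pattern: as the bevel slides left along the straightedge the leaf folds it until it lies flat and the bevel stops. Likewise the locked blade swings the fence up to flat, then stops.
- lever_tip (a point): free end of the red clamp lever (14 mm wide, 5 mm thick, 50 mm long), hinged above the blade hinge 32 mm above the bench and pointing along the stock (bevel's -y). Raised at the start, this point about 67 mm above the bench.
- clamp_lever (a joint): angle of the clamp lever: 0 raised by 0.8 rad (unlocked), 0.8 level over the stock (locked). Pressed straight down above the bevel's x = 0, y = -30 mm, it is met about 66 mm above the bench and ends at 35 mm; it takes about 10 N near the end and stays down.
- spanner: bright steel combination spanner, 205 mm long, loose on the bench, not needed; leave it alone. Origin below its middle.
- screwdriver: screwdriver with a red handle, 200 mm long, loose on the bench, not needed; leave it alone. Origin below its middle.
- tape_measure: yellow and black tape measure, 64 x 69 x 32 mm, loose on the bench, not needed; leave it alone. Origin below its middle.
- marker: white marker pen with a black cap, 137 mm long, loose on the bench, not needed; leave it alone. Origin below its middle.
Mind the look-alikes: they are no part of the job. There is more than one size of the bevel; the one meant has the size given above.

How it is judged:
On the way, in this order (a step that is already met when the one before it is completed fails the run):
1. the unlocked bevel pushes with over 6 N into the pattern corner: blade flat on the leaf (within 0.03 rad, root gap under 3 mm), stock flat along the straightedge (0.03 rad, 2.5 mm) (angle between the x axis of blade_face and the x axis of leaf_face, either way round below 0.03 rad and y of blade_face in the frame of leaf_face between -0.003 and 0.003 m and angle between the x axis of bevel and the x axis of straightedge, either way round below 0.03 rad and x of bevel in the frame of straightedge above -0.0125 m and contact force between bevel and pattern above 6 N and not (value of joint clamp_lever above 0.7 rad)), for 0.4 s.
2. the bevel is locked while it lies flush in the pattern corner (angle between the x axis of blade_face and the x axis of leaf_face, either way round below 0.03 rad and y of blade_face in the frame of leaf_face between -0.003 and 0.003 m and angle between the x axis of bevel and the x axis of straightedge, either way round below 0.03 rad and x of bevel in the frame of straightedge above -0.0125 m and value of joint clamp_lever above 0.7 rad), for 0.2 s.
3. the locked bevel pushes with over 6 N against the swing fence, blade flat on it and stock flat along the straightedge (same tolerances) (angle between the x axis of blade_face and the x axis of fence_face, either way round below 0.03 rad and y of blade_face in the frame of fence_face between -0.003 and 0.003 m and angle between the x axis of bevel and the x axis of straightedge, either way round below 0.03 rad and x of bevel in the frame of straightedge above -0.0125 m and contact force between bevel and swing_base above 6 N and value of joint clamp_lever above 0.7 rad), for 0.4 s.
At the end, for the whole second after the job is handed in: Fence parallel to the yellow leaf within 0.035 rad; locked bevel (lever over 0.7 rad) at rest flat on the bench, its blade flush with the fence (0.035 rad, root gap under 3 mm), its stock flush with the straightedge (0.03 rad, gap under 2.5 mm) (angle between the x axis of blade_face and the x axis of fence_face, either way round below 0.035 rad and y of blade_face in the frame of fence_face between -0.003 and 0.003 m and angle between the x axis of bevel and the x axis of straightedge, either way round below 0.03 rad and x of bevel in the frame of straightedge above -0.0125 m and value of joint clamp_lever above 0.7 rad and angle between the x axis of fence_face and the x axis of leaf_face, either way round below 0.035 rad and linear speed of bevel below 0.01 m/s and height (world z) of bevel below 0.003 m); the robot touches nothing.
It fails at once if the bevel is pressed against the pattern, the swing fence or the straightedge with more than 25 N (contact force between bevel and pattern above 25 N or contact force between bevel and swing_base above 25 N or contact force between bevel and straightedge above 25 N).
It fails at once if the pattern's leaf is forced out of its angle (tip moved over 3 mm) (distance of leaf_tip from where it was at the start of the episode above 0.003 m).
It fails at once if the gripper pushes the swing fence (contact force between the arm and swing_base above 1 N).
It fails at once if a tool lying about is moved more than 20 mm (distance of any of spanner, screwdriver, tape_measure, marker from where it was at the start of the episode above 0.02 m).
It also fails if it takes over 72 s, if anything falls off the work surface, if the arm or the gripper's body presses on something with over 40 N, if the wrist force passes 120 N, or if a joint passes its speed limit or range.

ROBOT

A 7-joint arm with a two-finger parallel gripper is mounted at the origin on a cart in front of the work surface, level with it; the furniture and walls round the work are solid. World frame = base frame: x ahead of the robot, y to its left, z up, the work surface at z = 0. Lengths are in m, angles in rad, forces in N, time in s.
With the tool pointing down it reaches from about 0.4 to 0.85 m from the base axis. Payload 4.5 kg.
Tool frame: the origin (TCP) lies between the finger pads; the fingertips stand 8 mm ahead of it and the grasp point (between the pads) lies 11 mm behind it; z points along the fingers, y is the direction in which the jaws open and shut (so a half turn about z gives the same grasp; the last joint's range is limited). The gripper opens to 88 mm and grips with 3 to 60 N. Pads are 18 mm wide; open, the fingers measure 123 mm over their backs; the gripper's body (75 mm by 187 mm) begins 45 mm behind the grasp point.
Start: joints at [0.034, 0.689, -0.195, 1.565, 0.157, 0.902, -0.215], TCP at [0.625, 0, 0.247] pointing down, gripper open.
Joint ranges: [-3.01, 3.01], [-0.46, 2.08], [-1.47, 1.51], [0.13, 2.56], [-1, 4.14], [0.04, 2.09], [-2.66, 2.66]. Speed limits (rad/s): [2.57, 2.57, 3.14, 3.14, 3.14, 3.14, 3.14].

INTERFACE

Orientations are given as a unit quaternion [x, y, z, w].
In Python, from plant import r gives the robot as it stands.
- The arm moves only by the tool carry_out, never from a script. Its argument "commands" is a list that holds one entry, the list of rows, each a list of 7 numbers: the turn, a rotation vector about the tool's x, y, z in rad, then the shift along the tool's x, y, z in cm, then the finger opening in cm, from 0 to 8.81. A call has 1 to 10 rows; each row is the pose to reach, as a shift and turn from the pose commanded when the call began, along the tool's axes at that moment; what a row does not reach only later rows make up. A row lasts 1/12 s, in which the tool goes at most 41.7 mm and 7.16 degrees, less where a joint would pass 70% of its speed; a pose out of reach is approached as far as the arm can. A call with a gripper value outside its range is refused whole. The fingers move at their own pace and stop on an object; "force" is the grip in N (left out, the last holds). Time passes only in rows, so rows that repeat a pose let the fingers close. It gives the time, the measured TCP pose, the force and the opening at its end, in the units of the state.
- r.get_state(): the state, without advancing time (a new reading comes with each control period).
- r.snapshot(name): name is "scene" or "side" or "wrist"; returns a dict with "pixels" (420x560x3 uint8, red, green, blue), "mtx" (3x3 intrinsics, pixels), "xyz" and "rotation" of the camera in the world. Camera axes: x right, y down, z forward; pixel columns grow to the right and rows downward; lengths in m; the calibration is good to about 2 mm. The wrist camera is an equidistant fisheye: a pixel r from the principal point sees the ray r / f radians off the axis. A picture is of the moment at which its call begins. There is no depth.
- r.finish_job(): hands the job in, once; it reports no verdict.
The state is a dict: "clock": time; "q": joint angles; "qd": joint speeds; "joint_torque": joint torques, N m; "tool_pos": TCP position; "eef_rot": TCP orientation; "contact_force": force on the tool from outside, world axes, zero at the start; "moment": the same for the moment, N m; "opening": opening from 0.0 (shut) to 1.0 (fully open).
Only numpy, scipy, OpenCV 4.12 (cv2) and the standard library are available. Lean on these libraries where they do the work, as an engineer would, in place of code of your own. Each camera call takes 0.05 s, during which the arm holds its last target.

## Working session

There is one attempt and no reset: what is moved stays moved. The work goes in short steps, Python scripts to look and compute and a tool call to move; the robot and the scene stay as the last step left them, time stands still between calls to the robot, and variables do not carry over. Pictures are saved under pics/ and viewed, and the job is handed in when it is done.

Besides the shell and the picture viewer there is one more tool, called after "Emit:" by a JSON object that holds its "op" and its "data". carry_out: Moves the arm, as the interface text tells. Its arguments: {"type":"object","properties":{"commands":{"type":"array"},"force":{"type":"number"}},"required":["commands"]}

```bash
ls; mkdir -p pics; python3 - <<'E'
from plant import r
import cv2,json
s=r.get_state(); print({k:s[k] for k in('clock','tool_pos','eef_rot','contact_force','opening')})
for n in('scene','side','wrist'):
    d=r.snapshot(n); cv2.imwrite(f'pics/{n}0.png',d['pixels'][:,:,::-1])
    print(n,d['mtx'],d['xyz'],d['rotation'])
E
```

```text
pics
{'clock': 0.0, 'tool_pos': array([ 6.24411984e-01, -4.80205938e-05,  2.45934944e-01]), 'eef_rot': array([ 7.07071234e-01,  7.07141781e-01, -6.71778787e-04, -5.66952878e-04]), 'contact_force': array([-0.17307709, -0.27479491,  0.21217257]), 'opening': 0.999932900598744}
scene [[525.64160694   0.         262.94106797]
 [  0.         525.64160694 211.0710869 ]
 [  0.           0.           1.        ]] [-0.38299152 -0.80946474  1.36379322] [ 0.85062589 -0.37556997  0.15621167 -0.33313767]
side [[460.20949269   0.         283.80299243]
 [  0.         460.20949269 211.22244363]
 [  0.           0.           1.        ]] [0.47939283 0.97344807 0.75786105] [-0.01776088  0.88243576 -0.46994732  0.01188319]
wrist [[325.1922621    0.         284.93863145]
 [  0.         325.1922621  210.61327042]
 [  0.           0.           1.        ]] [0.62449996 0.06648376 0.38404958] [ 9.91227050e-01  2.95515067e-04 -4.06619299e-04  1.32169141e-01]
```

View pics/scene0.png

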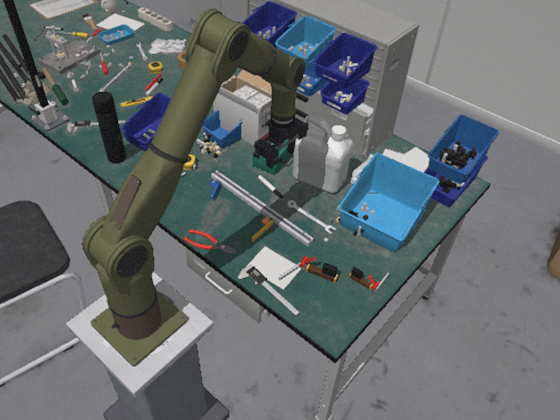

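View pics/side0.png

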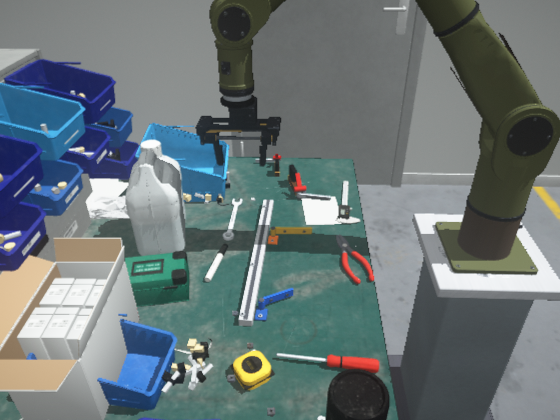

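View pics/wrist0.png

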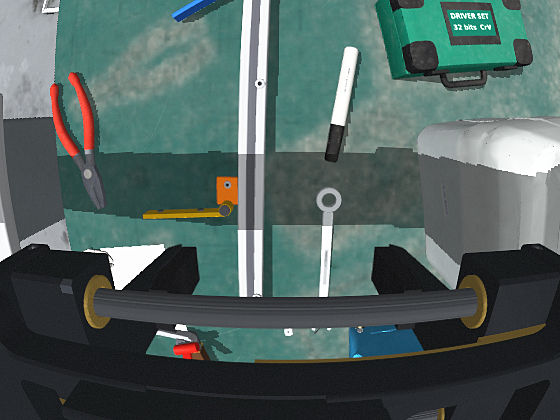

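```bash
cat > h.py <<'E'
import numpy as np,cv2
from scipy.spatial.transform import Rotation as R
def ray(d,u,v,fish=False):
    K=np.array(d['mtx']); x=(u-K[0,2])/K[0,0]; y=(v-K[1,2])/K[1,1]
    if fish:
        t=np.hypot(x,y); c=np.array([x/t*np.sin(t),y/t*np.sin(t),np.cos(t)]) if t>1e-9 else np.array([0,0,1.])
    else: c=np.array([x,y,1.])
    return R.from_quat(d['rotation']).apply(c)
def pt(d,u,v,z,fish=False):
    w=ray(d,u,v,fish); o=np.array(d['xyz']); return o+w*(z-o[2])/w[2]
def proj(d,P,fish=False):
    K=np.array(d['mtx']); c=R.from_quat(d['rotation']).inv().apply(np.array(P)-np.array(d['xyz']))
    if fish:
        rr=np.hypot(c[0],c[1]); t=np.arctan2(rr,c[2]); return K[0,0]*c[0]/rr*t+K[0,2],K[1,1]*c[1]/rr*t+K[1,2]
    return K[0,0]*c[0]/c[2]+K[0,2],K[1,1]*c[1]/c[2]+K[1,2]
def crop(im,x0,y0,x1,y1,s,name):
    cv2.imwrite('pics/'+name,cv2.resize(im[y0:y1,x0:x1],None,fx=s,fy=s,interpolation=cv2.INTER_CUBIC))
E
python3 - <<'E'
from h import *
a=cv2.imread('pics/scene0.png'); crop(a,180,160,400,320,3.6,'c1.png')
a=cv2.imread('pics/side0.png'); crop(a,190,130,390,280,4,'c2.png')
E
```

```text
(no output)
```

View pics/c1.png

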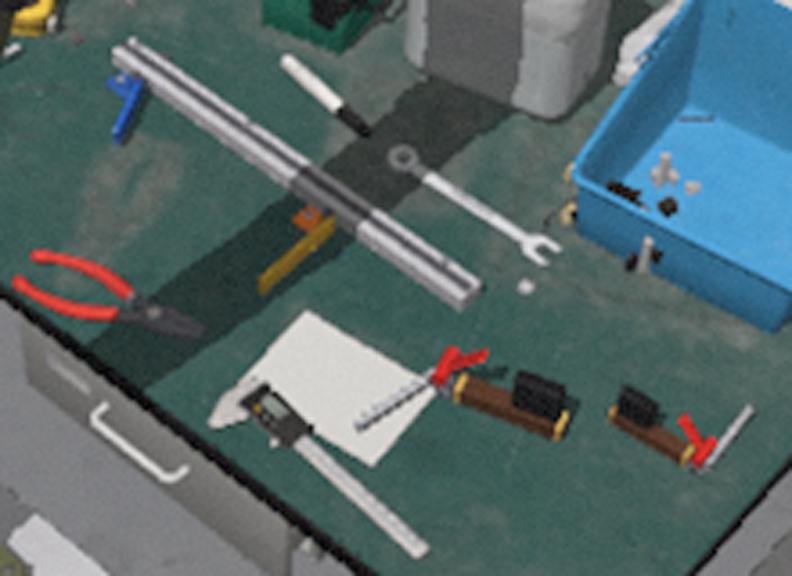

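View pics/c2.png

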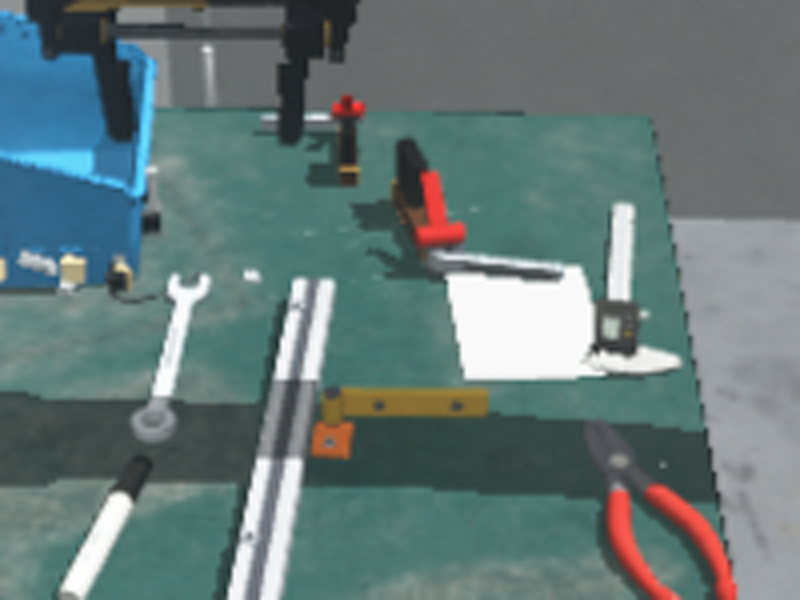

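```bash
python3 - <<'E'
from h import *
from plant import r
d=r.snapshot('scene')
f=lambda x,y,z:np.round(pt(d,180+x/3.6,160+y/3.6,z),4)
print('A stock',f(455,385,.02),f(565,430,.02),'blade tip',f(357,425,.021),'hinge',f(437,378,.03),'lever',f(487,353,.067))
print('A grip top',f(540,380,.061))
print('B stock',f(612,410,.02),f(692,455,.02))
print('bar',f(113,48,.02),f(130,40,.02),f(465,298,.02),f(482,288,.02))
d=r.snapshot('side')
f=lambda x,y,z:np.round(pt(d,190+x/4,130+y/4,z),4)
print('bar',f(290,280,.02),f(335,280,.02))
print('A hinge',f(435,240,.032),'blade tip',f(562,272,.014),'griptop',f(408,140,.061))
print('leaf',f(325,395,.03),f(488,400,.027))
E
```

```text
A stock [ 0.4804 -0.2467  0.02  ] [ 0.5073 -0.3479  0.02  ] blade tip [ 0.388  -0.2116  0.021 ] hinge [ 0.4692 -0.2344  0.03  ] lever [ 0.4962 -0.2652  0.067 ]
A grip top [ 0.5081 -0.3145  0.061 ]
B stock [ 0.5527 -0.3655  0.02  ] [ 0.5603 -0.4444  0.02  ]
bar [0.5806 0.2904 0.02  ] [0.6012 0.2862 0.02  ] [ 0.565  -0.1907  0.02  ] [ 0.5851 -0.1948  0.02  ]
bar [ 0.5952 -0.1803  0.02  ] [ 0.5617 -0.1815  0.02  ]
A hinge [ 0.488  -0.2218  0.032 ] blade tip [ 0.3916 -0.2083  0.014 ] griptop [ 0.5115 -0.3267  0.061 ]
leaf [ 0.5586 -0.0224  0.03  ] [ 0.4493 -0.0249  0.027 ]
```

Emit:
{"op": "carry_out", "data": {"commands": [[[0, 0, -0.05, -6, -3, 0, 8.8], [0, 0, -0.1, -10, -5, 0, 8.8], [0, 0, -0.15, -14, -7.5, 0, 8.8], [0, 0, -0.2, -18, -10, 0, 8.8], [0, 0, -0.21, -21, -12, 0, 8.8], [0, 0, -0.21, -23, -13, 0, 8.8], [0, 0, -0.21, -24, -13.5, 0, 8.8], [0, 0, -0.21, -24, -13.5, 0, 8.8], [0, 0, -0.21, -24, -13.5, 0, 8.8]]]}}

```text
clock: 1.0
tool_pos: [0.489, -0.2418, 0.2467]
eef_rot: [0.631, 0.776, -0.0, 0.0]
contact_force: [0.5, 0.7, 0.8]
opening: 0.997
```

```bash
python3 - <<'E'
from h import *
from plant import r
s=r.get_state(); print({k:s[k] for k in('clock','tool_pos','eef_rot','contact_force','q')})
for n in('scene','side','wrist'):
    d=r.snapshot(n); cv2.imwrite(f'pics/{n}1.png',d['pixels'][:,:,::-1])
a=cv2.imread('pics/wrist1.png'); cv2.imwrite('pics/w1.png',cv2.resize(a,(800,600)))
a=cv2.imread('pics/scene1.png'); crop(a,180,160,400,320,3.6,'c3.png')
E
```

```text
{'clock': 1.0, 'tool_pos': array([ 0.48900469, -0.24183208,  0.24667785]), 'eef_rot': array([ 6.30740035e-01,  7.75994152e-01, -2.90731728e-04,  1.47799155e-05]), 'contact_force': array([0.48661293, 0.72475362, 0.75735397]), 'q': array([ 0.552043  ,  0.59173892, -0.28907105,  1.80399698,  0.22916163,
        0.77874096,  0.35126651])}
```

View pics/w1.png

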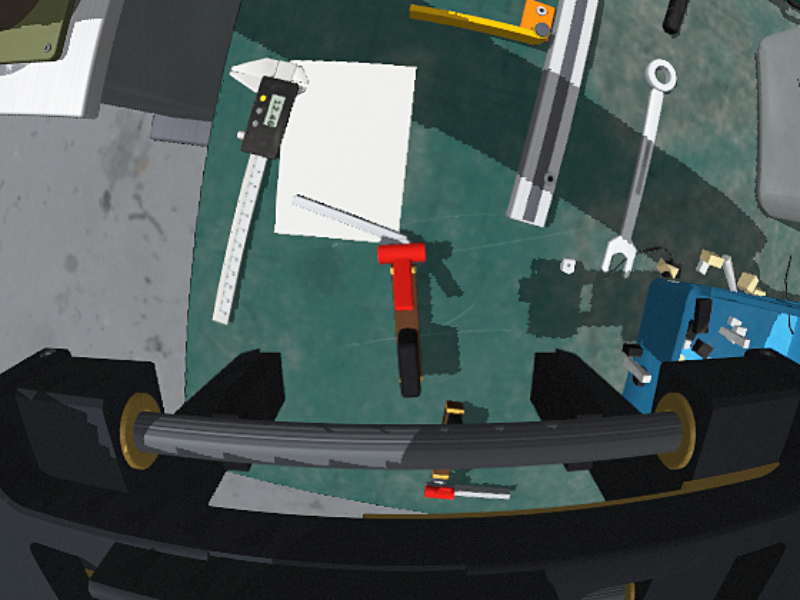

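View pics/c3.png

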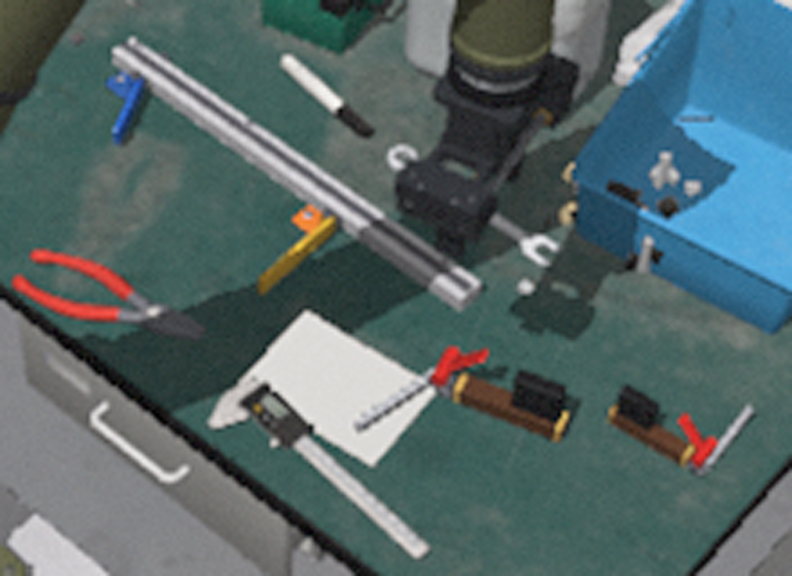

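```bash
python3 - <<'E'
from h import *
a=cv2.imread('pics/wrist1.png'); crop(a,195,125,335,285,5,'c4.png'); crop(a,270,0,440,170,4.5,'c5.png')
E
```

```text
(no output)
```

View pics/c4.png

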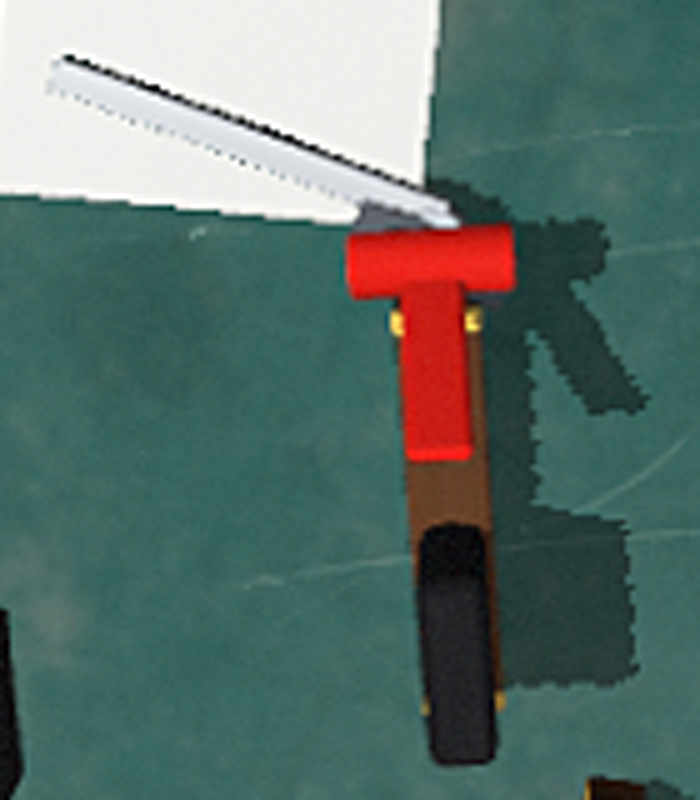

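View pics/c5.png

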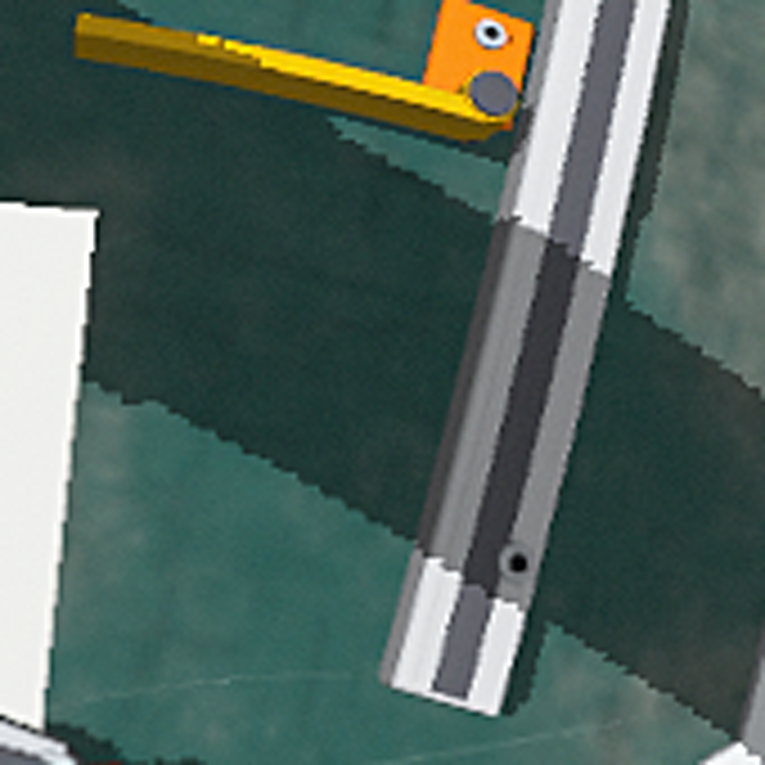

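```bash
python3 - <<'E'
from h import *
from plant import r
d=r.snapshot('wrist')
g=lambda x,y,z:pt(d,195+x/5,125+y/5,z,True)
f=lambda x,y,z:pt(d,270+x/4.5,y/4.5,z,True)
p=lambda n,*a:print(n,*[np.round(q[:2],4) for q in a])
p('grip top corners',g(425,583,.061),g(485,580,.061),g(432,765,.061),g(497,762,.061))
p('stock near/far at z.02',g(392,320,.02),g(482,320,.02),g(412,500,.02),g(490,500,.02),g(424,705,.02),g(505,700,.02))
p('lever crossbar',g(430,262,.04))
p('lever tip',g(440,452,.067))
p('blade outer top edge',g(68,58,.021),g(445,200,.021))
p('bar near edge',f(553,0,.02),f(514,215,.02),f(425,550,.02),f(390,683,.02))
p('bar far edge',f(668,0,.02),f(609,275,.02),f(500,715,.02))
p('leaf top work edge',f(77,42,.027),f(280,82,.027),f(465,122,.027)); p('pin',f(493,92,.03))
p('bar right end mid',f(445,697,.02))
E
```

```text
grip top corners [ 0.4978 -0.2934] [ 0.5101 -0.2901] [ 0.5083 -0.3355] [ 0.5222 -0.3318]
stock near/far at z.02 [ 0.4798 -0.2475] [ 0.5    -0.2432] [ 0.4932 -0.2888] [ 0.5111 -0.285 ] [ 0.5069 -0.3402] [ 0.5261 -0.3347]
lever crossbar [ 0.485  -0.2293]
lever tip [ 0.4945 -0.2627]
blade outer top edge [ 0.3955 -0.2031] [ 0.4858 -0.2178]
bar near edge [0.5678 0.0069] [ 0.5683 -0.0575] [ 0.5641 -0.1496] [ 0.5633 -0.1848]
bar far edge [0.5992 0.0194] [ 0.5964 -0.0653] [ 0.5938 -0.1857]
leaf top work edge [ 0.4516 -0.0432] [ 0.5022 -0.0419] [ 0.5495 -0.0389]
pin [ 0.5544 -0.0295]
bar right end mid [ 0.5783 -0.1848]
```

Emit:
{"op": "carry_out", "data": {"commands": [[[0, 0, -0.03, -3, 0.2, 2, 8.8], [0, 0, -0.07, -6, 0.5, 4, 8.8], [0, 0, -0.07, -7.4, 0.6, 7, 8.8], [0, 0, -0.07, -7.4, 0.6, 10, 8.8], [0, 0, -0.07, -7.4, 0.6, 12, 8.8], [0, 0, -0.07, -7.4, 0.6, 12, 8.8], [0, 0, -0.07, -7.4, 0.6, 12, 8.8], [0, 0, -0.07, -7.4, 0.6, 12, 8.8]]]}}

```text
clock: 1.87
tool_pos: [0.5128, -0.3104, 0.128]
eef_rot: [0.601, 0.799, 0.001, 0.001]
contact_force: [1.1, -0.3, -0.1]
opening: 1.0
```

```bash
cat >> h.py <<'E'
def st():
    from plant import r
    s=r.get_state(); M=R.from_quat(s['eef_rot']).as_matrix()
    print('t',round(s['clock'],2),'pos',np.round(s['tool_pos'],4),'toolx',np.round(M[:,0],4),'yaw',round(np.arctan2(-M[0,0],M[1,0]),4),'tilt',np.round(M[:2,2],4),'F',np.round(s['contact_force'],2),'M',np.round(s['moment'],2),'open',round(s['opening']*88.1,2)); return s
def snap(n,name):
    from plant import r
    d=r.snapshot(n); im=np.ascontiguousarray(d['pixels'][:,:,::-1]); cv2.imwrite('pics/'+name,im); return d,im
E
python3 - <<'E'
from h import *
st(); d,a=snap('wrist','wrist2.png'); cv2.imwrite('pics/w2.png',cv2.resize(a,(800,600))); d,a=snap('scene','scene2.png'); crop(a,270,220,400,310,6,'c6.png')
E
```

```text
t 1.87 pos [ 0.5128 -0.3104  0.128 ] toolx [-0.2781  0.9606 -0.001 ] yaw 0.2818 tilt [ 0.0022 -0.0004] F [ 1.14 -0.3  -0.07] M [ 0.05 -0.   -0.03] open 88.13
```

View pics/w2.png

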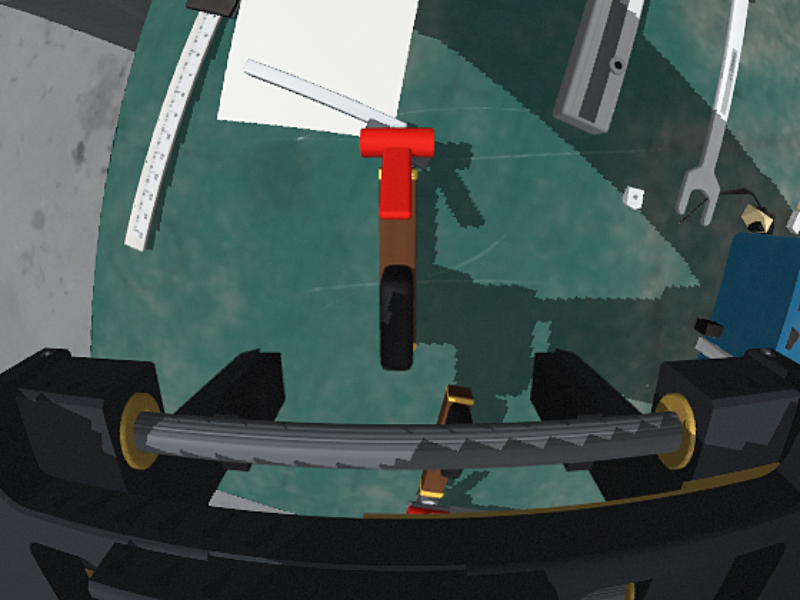

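View pics/c6.png

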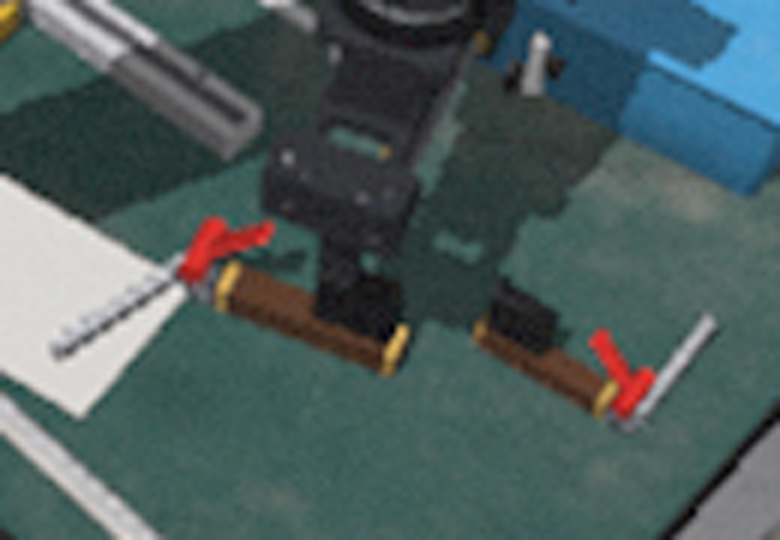

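```bash
python3 - <<'E'
from h import *
from plant import r
a=cv2.imread('pics/wrist2.png'); crop(a,230,80,330,270,4,'c7.png')
E
```

```text
(no output)
```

View pics/c7.png

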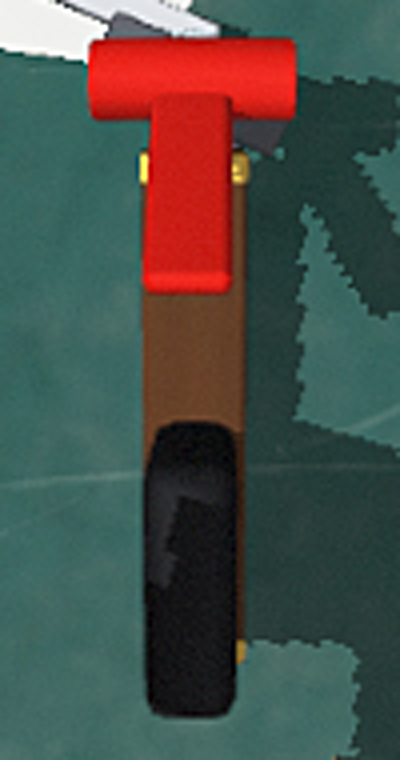

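```bash
python3 - <<'E'
from h import *
from plant import r
d=r.snapshot('wrist'); s=st()
M=R.from_quat(s['eef_rot']).as_matrix()
g=lambda x,y,z:pt(d,230+x/4,80+y/4,z,True)
for n,q in dict(tl=g(146,475,.061),tr=g(234,475,.061),bl=g(146,716,.061),br=g(234,716,.061),sl=g(143,300,.02),sr=g(245,300,.02),sl2=g(141,170,.02),sr2=g(247,170,.02),cross=g(193,80,.04),levtip=g(188,280,.067),sr3=g(245,640,.02)).items():
    print(n,np.round(q,4),'tool(cm)',np.round(100*M.T@(q-s['tool_pos']),2))
E
```

```text
t 2.02 pos [ 0.5126 -0.3112  0.1285] toolx [-0.277   0.9609 -0.0021] yaw 0.2807 tilt [ 0.0029 -0.0013] F [ 0.91  0.02 -0.07] M [-0.03  0.01  0.02] open 88.1
tl [ 0.4962 -0.2965  0.061 ] tool(cm) [ 1.88 -1.19  6.74]
tr [ 0.5099 -0.2925  0.061 ] tool(cm) [1.88 0.24 6.74]
bl [ 0.5073 -0.3375  0.061 ] tool(cm) [-2.37 -1.26  6.75]
br [ 0.5218 -0.3333  0.061 ] tool(cm) [-2.37  0.26  6.75]
sl [ 0.487  -0.2736  0.02  ] tool(cm) [ 4.34 -1.44 10.83]
sr [ 0.5056 -0.2683  0.02  ] tool(cm) [ 4.34  0.49 10.84]
sl2 [ 0.4799 -0.2499  0.02  ] tool(cm) [ 6.82 -1.46 10.83]
sr2 [ 0.499  -0.2444  0.02  ] tool(cm) [ 6.81  0.52 10.83]
cross [ 0.4853 -0.2321  0.04  ] tool(cm) [ 8.37 -0.45  8.83]
levtip [ 0.4941 -0.2636  0.067 ] tool(cm) [ 5.09 -0.48  6.13]
sr3 [ 0.5249 -0.3338  0.02  ] tool(cm) [-2.49  0.53 10.85]
```

Emit:
{"op": "carry_out", "data": {"commands": [[[0, 0, 0, -0.1, -0.3, 2, 8.8], [0, 0, 0, -0.2, -0.5, 4.5, 8.8], [0, 0, 0, -0.2, -0.5, 7, 8.8], [0, 0, 0, -0.2, -0.5, 8.5, 8.8], [0, 0, 0, -0.2, -0.5, 9.1, 8.8], [0, 0, 0, -0.2, -0.5, 9.1, 8.8], [0, 0, 0, -0.2, -0.5, 9.1, 8.8]]]}}

```text
clock: 2.6
tool_pos: [0.5079, -0.3147, 0.0368]
eef_rot: [0.602, 0.799, 0.0, 0.001]
contact_force: [-0.0, 1.3, -0.0]
opening: 0.996
```

```bash
python3 - <<'E'
from h import *
st(); d,a=snap('wrist','wrist3.png'); cv2.imwrite('pics/w3.png',cv2.resize(a,(800,600)))
E
```

```text
t 2.6 pos [ 0.5079 -0.3147  0.0368] toolx [-0.2764  0.9611 -0.0011] yaw 0.28 tilt [ 0.0016 -0.0007] F [-0.04  1.31 -0.04] M [ 0.01  0.   -0.02] open 87.73
```

View pics/w3.png

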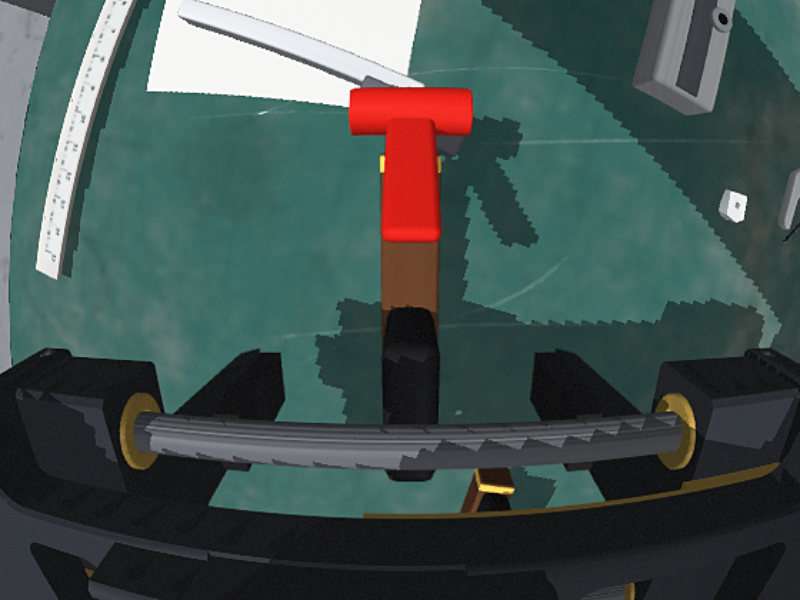

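Emit:
{"op": "carry_out", "data": {"commands": [[[0, 0, 0, 0, 0, 0, 4], [0, 0, 0, 0, 0, 0, 2], [0, 0, 0, 0, 0, 0, 1], [0, 0, 0, 0, 0, 0, 1], [0, 0, 0, 0, 0, 0, 1], [0, 0, 0, 0, 0, 0, 1], [0, 0, 0, 0, 0, 0, 1], [0, 0, 0, 0, 0, 0, 1]]], "force": 60}}

```text
clock: 3.32
tool_pos: [0.5071, -0.3144, 0.0357]
eef_rot: [0.602, 0.799, 0.0, -0.0]
contact_force: [-0.1, -0.4, 0.1]
opening: 0.414
```

```bash
python3 - <<'E'
from h import *
st(); d,a=snap('wrist','wrist4.png'); cv2.imwrite('pics/w4.png',cv2.resize(a,(800,600)))
E
```

```text
t 3.32 pos [ 0.5071 -0.3144  0.0357] toolx [-2.764e-01  9.610e-01  1.000e-04] yaw 0.28 tilt [-0.      0.0001] F [-0.07 -0.36  0.08] M [ 0.02 -0.02  0.02] open 36.5
```

View pics/w4.png

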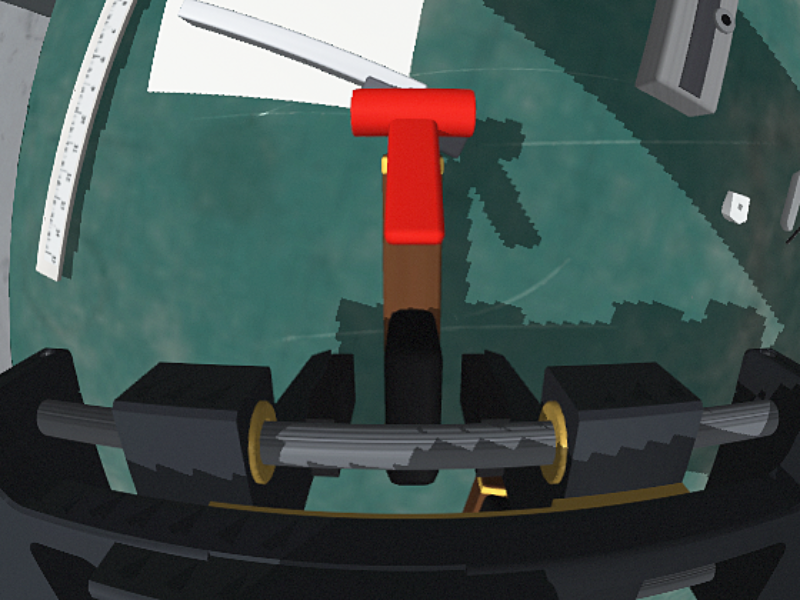

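Emit:
{"op": "carry_out", "data": {"commands": [[[0, 0, 0, 0, 0, 0, 1], [0, 0, 0, 0, 0, 0, 1], [0, 0, 0, 0, 0, 0, 1], [0, 0, 0, 0, 0, 0, 1], [0, 0, 0, 0, 0, 0, 1], [0, 0, 0, 0, 0, 0, 1]]], "force": 60}}

```text
clock: 3.87
tool_pos: [0.5073, -0.3144, 0.0357]
eef_rot: [0.602, 0.799, 0.0, 0.0]
contact_force: [0.8, -0.4, -1.5]
opening: 0.175
```

```bash
python3 - <<'E'
from h import *
st()
E
```

```text
t 3.87 pos [ 0.5073 -0.3144  0.0357] toolx [-2.763e-01  9.611e-01 -1.000e-04] yaw 0.28 tilt [0.0005 0.    ] F [ 0.75 -0.44 -1.47] M [-0.02 -0.27 -0.05] open 15.45
```

```bash
python3 - <<'E'
from h import *
a=cv2.imread('pics/scene1.png'); crop(a,205,160,285,220,8,'e1.png'); crop(a,265,200,325,250,10,'e2.png')
a=cv2.imread('pics/side0.png'); crop(a,220,270,310,330,8,'e3.png'); crop(a,240,190,320,250,8,'e4.png')
for i in (1,3):pass
A=np.hstack([cv2.resize(cv2.imread(f'pics/e{i}.png'),(400,300)) for i in(1,2)]);B=np.hstack([cv2.resize(cv2.imread(f'pics/e{i}.png'),(400,300)) for i in(3,4)])
cv2.imwrite('pics/e.png',np.vstack([A,B]))
E
```

```text
(no output)
```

View pics/e.png

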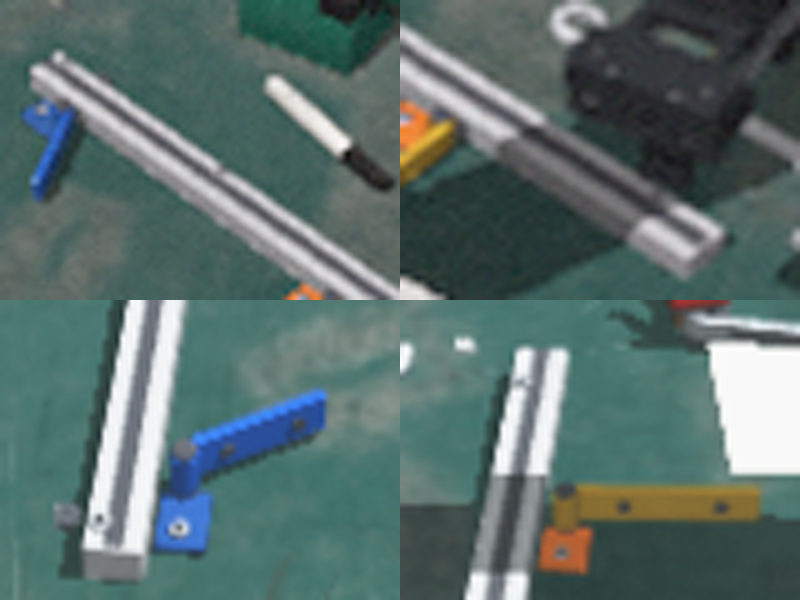

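```bash
python3 - <<'E'
from h import *
from plant import r
d=r.snapshot('scene'); e=r.snapshot('side')
P=lambda n,q:print(n,np.round(q[:2],4))
P('sc L near',pt(d,205+33/5,160+67/5,.02));P('sc L far',pt(d,205+57/5,160+53/5,.02))
P('sc R near',pt(d,265+283/6.667,200+258/6,.02));P('sc R far',pt(d,265+322/6.667,200+232/6,.02))
P('sd L near',pt(e,220+150/4.444,270+251/5,.02));P('sd L far',pt(e,220+85/4.444,270+250/5,.02))
P('sd R near',pt(e,240+168/5,190+48/5,.02));P('sd R far',pt(e,240+116/5,190+48/5,.02))
P('sd blue pin',pt(e,220+183/4.444,270+147/5,.03));P('sd orange pin',pt(e,240+165/5,190+190/5,.03))
P('sd blue tip top work?',pt(e,220+322/4.444,270+90/5,.027));P('leaf tip',pt(e,240+360/5,190+188/5,.027))
P('sc blue pin?',pt(d,205+72/5,160+110/5,.03))
E
```

```text
sc L near [0.5808 0.2895]
sc L far [0.604  0.2874]
sc R near [ 0.5603 -0.1871]
sc R far [ 0.5884 -0.1897]
sd L near [0.5754 0.2944]
sd L far [0.6065 0.295 ]
sd R near [ 0.5623 -0.1837]
sd R far [ 0.5933 -0.1826]
sd blue pin [0.5636 0.2423]
sd orange pin [ 0.5541 -0.026 ]
sd blue tip top work? [0.4957 0.2004]
leaf tip [ 0.4492 -0.0358]
sc blue pin? [0.5608 0.2272]
```

Emit:
{"op": "carry_out", "data": {"commands": [[[0, 0, 0, 0, 0, -0.5, 1], [0, 0, 0.05, 1.5, 1, -0.6, 1], [0, 0, 0.1, 3, 2, -0.6, 1], [0, 0, 0.15, 4.5, 3.2, -0.6, 1], [0, 0, 0.2, 6, 4.4, -0.6, 1], [0, 0, 0.25, 7.5, 5.4, -0.6, 1], [0, 0, 0.29, 8.8, 6.4, -0.6, 1], [0, 0, 0.309, 9.7, 7, -0.6, 1], [0, 0, 0.309, 9.7, 7, -0.6, 1], [0, 0, 0.309, 9.7, 7, -0.6, 1]]]}}

```text
clock: 4.8
tool_pos: [0.5471, -0.2014, 0.0417]
eef_rot: [0.717, 0.698, -0.0, -0.0]
contact_force: [-0.2, -0.4, -4.6]
opening: 0.177
```

```bash
python3 - <<'E'
from h import *
st(); d,a=snap('wrist','wrist5.png'); cv2.imwrite('pics/w5.png',cv2.resize(a,(800,600)))
d,a=snap('side','side5.png');crop(a,230,150,390,270,5,'s5.png')
E
```

```text
t 4.8 pos [ 0.5471 -0.2014  0.0417] toolx [2.680e-02 9.996e-01 1.000e-04] yaw -0.0268 tilt [-0.0012  0.0001] F [-0.17 -0.38 -4.57] M [-0.24  0.01  0.07] open 15.59
```

View pics/w5.png

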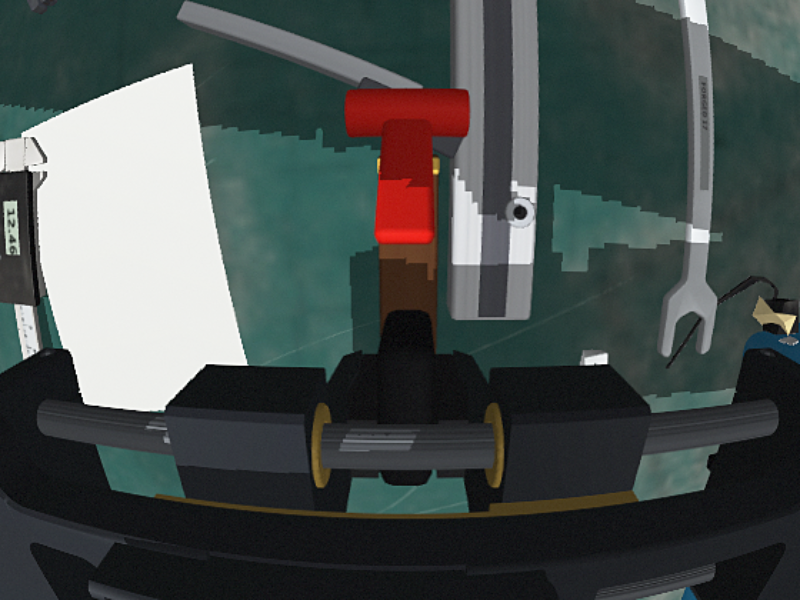

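View pics/s5.png

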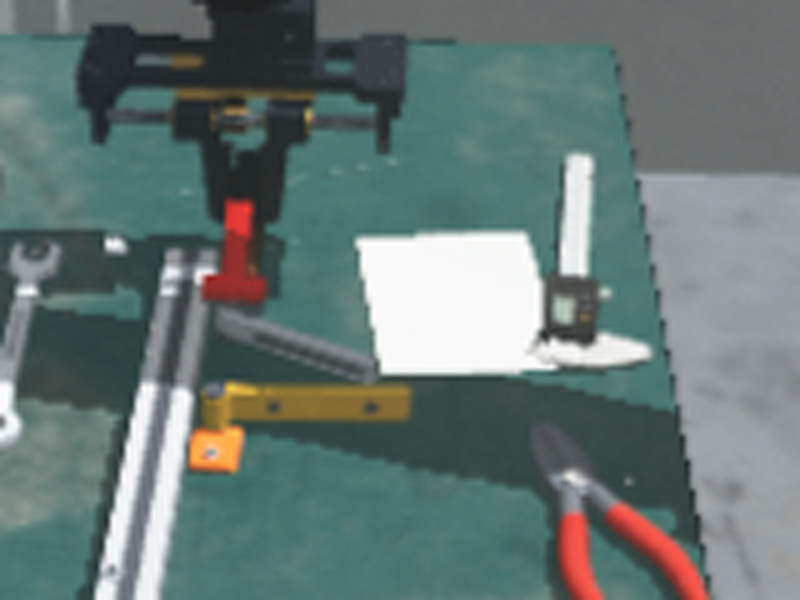

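Emit:
{"op": "carry_out", "data": {"commands": [[[0, 0, 0, 0, 0, 0.3, 1], [0, 0, 0, 0, 0, 0.55, 1], [0, 0, 0, 0, 0, 0.6, 1], [0, 0, 0, 0, 0.1, 0.6, 1], [0, 0, 0, 0, 0.2, 0.6, 1], [0, 0, 0, 0, 0.3, 0.6, 1], [0, 0, 0, 0, 0.3, 0.6, 1], [0, 0, 0, 0, 0.3, 0.6, 1]]]}}

```text
clock: 5.57
tool_pos: [0.5507, -0.2018, 0.0357]
eef_rot: [0.717, 0.697, 0.0, 0.0]
contact_force: [-0.3, -0.1, -2.2]
opening: 0.179
```

```bash
python3 - <<'E'
from h import *
st(); d,a=snap('wrist','wrist6.png'); crop(a,240,0,400,160,5,'w6.png')
E
```

```text
t 5.57 pos [ 0.5507 -0.2018  0.0357] toolx [2.870e-02 9.996e-01 2.000e-04] yaw -0.0287 tilt [0.0002 0.0002] F [-0.33 -0.13 -2.24] M [-0.09  0.18  0.02] open 15.78
```

View pics/w6.png

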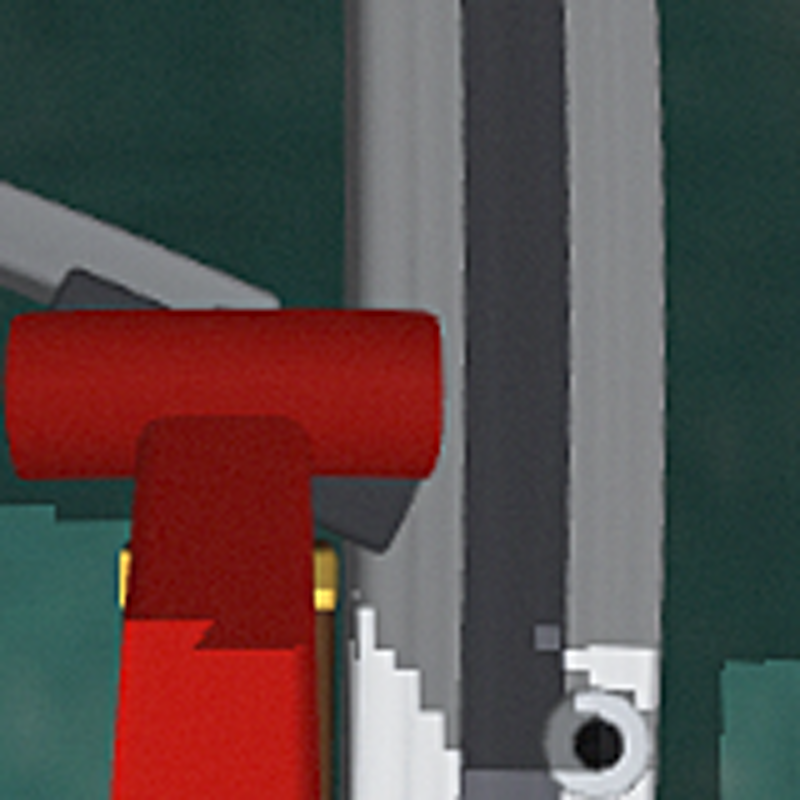

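Emit:
{"op": "carry_out", "data": {"commands": [[[0, 0, 0, 0, 0.05, 0, 1], [0, 0, 0, 0, 0.1, 0, 1], [0, 0, 0, 0, 0.15, 0, 1], [0, 0, 0, 0, 0.15, 0, 1], [0, 0, 0, 0, 0.15, 0, 1]]]}}

```text
clock: 6.03
tool_pos: [0.552, -0.2017, 0.0357]
eef_rot: [0.717, 0.697, 0.0, -0.0]
contact_force: [-0.8, 0.9, -1.7]
opening: 0.177
```

```bash
python3 - <<'E'
from h import *
st()
E
```

```text
t 6.03 pos [ 0.552  -0.2017  0.0357] toolx [2.880e-02 9.996e-01 3.000e-04] yaw -0.0288 tilt [-0.      0.0003] F [-0.83  0.88 -1.74] M [0.08 0.22 0.04] open 15.56
```

Emit:
{"op": "carry_out", "data": {"commands": [[[0, 0, 0, 0, 0.05, 0, 1], [0, 0, 0, 0, 0.08, 0, 1], [0, 0, 0, 0, 0.08, 0, 1], [0, 0, 0, 0, 0.08, 0, 1]]]}}

```text
clock: 6.37
tool_pos: [0.5522, -0.2018, 0.0356]
eef_rot: [0.717, 0.697, -0.0, -0.001]
contact_force: [-3.4, -0.1, -1.2]
opening: 0.178
```

```bash
python3 - <<'E'
from h import *
st();d,a=snap('wrist','wrist7.png'); crop(a,240,0,400,160,5,'w7.png')
E
```

```text
t 6.37 pos [ 0.5522 -0.2018  0.0356] toolx [2.890e-02 9.996e-01 3.000e-04] yaw -0.0289 tilt [-0.0013  0.0004] F [-3.39 -0.11 -1.24] M [0.16 0.64 0.07] open 15.71
```

View pics/w7.png

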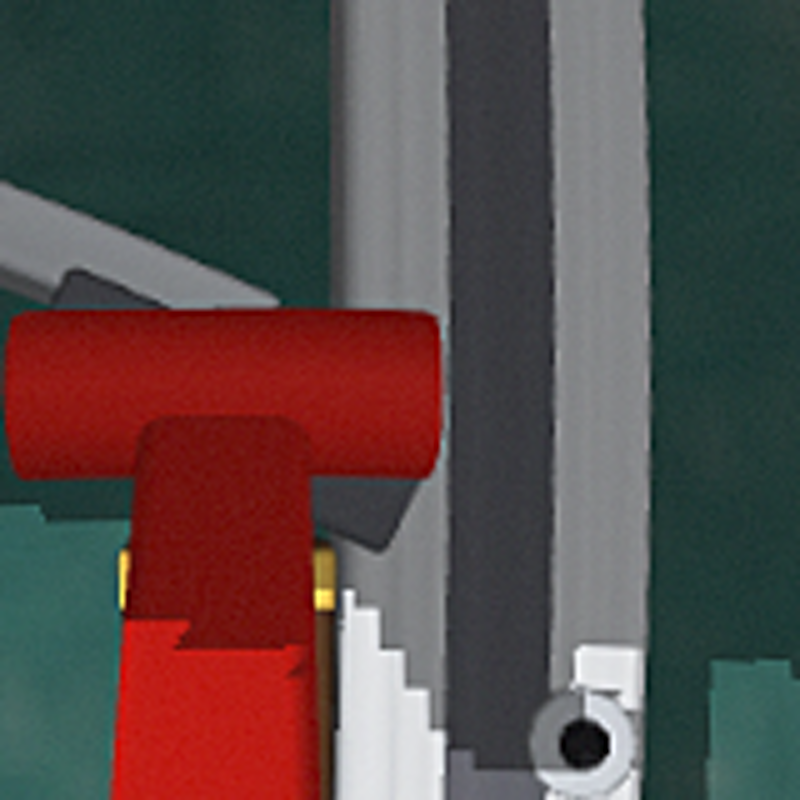

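Emit:
{"op": "carry_out", "data": {"commands": [[[0, 0, 0, 0.4, 0, 0, 1], [0, 0, 0, 1, 0, 0, 1], [0, 0, 0, 1.6, 0, 0, 1], [0, 0, 0, 2.2, 0, 0, 1], [0, 0, 0, 2.8, 0, 0, 1], [0, 0, 0, 3.4, 0, 0, 1], [0, 0, 0, 4, 0, 0, 1], [0, 0, 0, 4.5, 0, 0, 1], [0, 0, 0, 4.5, 0, 0, 1]]]}}

```text
clock: 7.17
tool_pos: [0.5535, -0.1584, 0.0359]
eef_rot: [0.718, 0.696, -0.001, 0.001]
contact_force: [-3.5, -3.2, 0.7]
opening: 0.179
```

```bash
python3 - <<'E'
from h import *
st();d,a=snap('wrist','wrist8.png'); cv2.imwrite('pics/w8.png',cv2.resize(a,(800,600)))
E
```

```text
t 7.17 pos [ 0.5535 -0.1584  0.0359] toolx [ 0.0302  0.9995 -0.0025] yaw -0.0302 tilt [-0.001  -0.0025] F [-3.47 -3.17  0.68] M [-0.52  0.84 -0.05] open 15.81
```

View pics/w8.png

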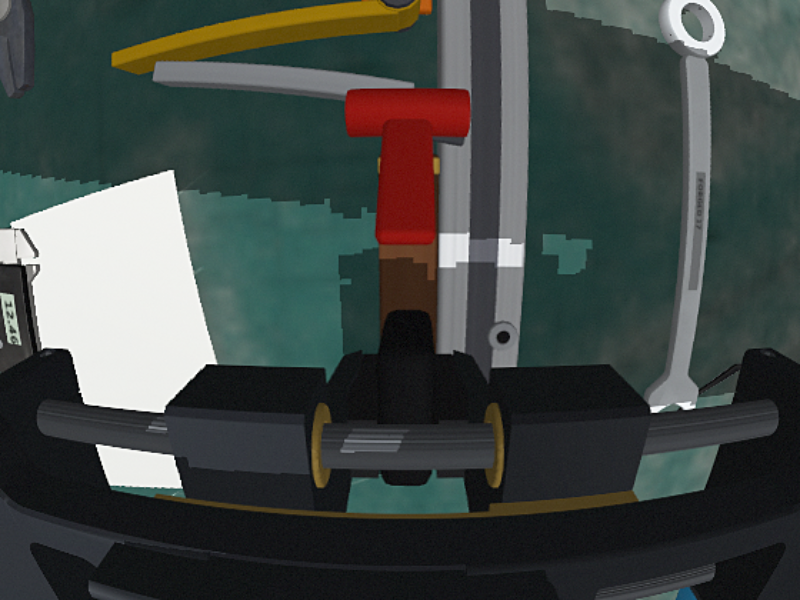

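Emit:
{"op": "carry_out", "data": {"commands": [[[0, 0, 0, 0.4, 0, 0, 1], [0, 0, 0, 0.8, 0, 0, 1], [0, 0, 0, 1.2, 0, 0, 1], [0, 0, 0, 1.5, 0, 0, 1], [0, 0, 0, 1.5, 0, 0, 1]]]}}

```text
clock: 7.63
tool_pos: [0.5539, -0.1435, 0.0358]
eef_rot: [0.718, 0.696, -0.001, 0.0]
contact_force: [-4.0, -3.1, -0.4]
opening: 0.175
```

```bash
python3 - <<'E'
from h import *
st();d,a=snap('wrist','wrist9.png'); crop(a,70,0,350,160,2.8,'w9.png')
E
```

```text
t 7.63 pos [ 0.5539 -0.1435  0.0358] toolx [ 0.0304  0.9995 -0.0022] yaw -0.0304 tilt [-0.001  -0.0022] F [-4.04 -3.08 -0.43] M [-0.76  0.86 -0.01] open 15.45
```

View pics/w9.png

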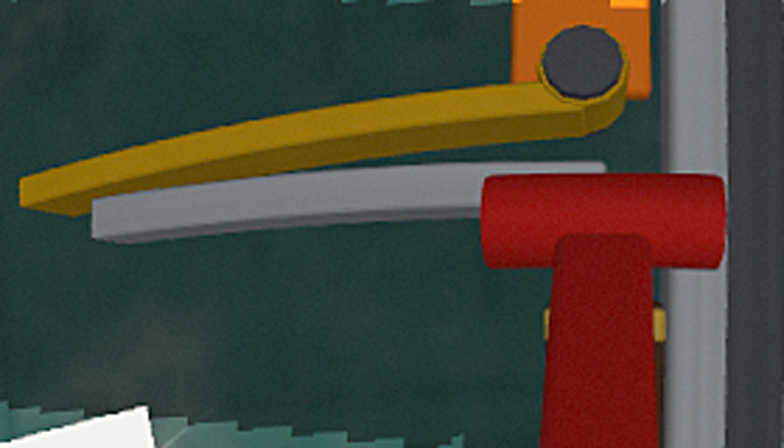

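Emit:
{"op": "carry_out", "data": {"commands": [[[0, 0, 0, 0.15, 0, 0, 1], [0, 0, 0, 0.3, 0, 0, 1], [0, 0, 0, 0.4, 0, 0, 1], [0, 0, 0, 0.4, 0, 0, 1]]]}}

```text
clock: 8.02
tool_pos: [0.5541, -0.1402, 0.0359]
eef_rot: [0.718, 0.696, -0.001, 0.001]
contact_force: [-3.7, -5.0, -0.4]
opening: 0.174
```

```bash
python3 - <<'E'
from h import *
st();d,a=snap('wrist','wrist10.png'); crop(a,70,0,350,160,2.8,'w10.png')
E
```

```text
t 8.02 pos [ 0.5541 -0.1402  0.0359] toolx [ 0.0311  0.9995 -0.0028] yaw -0.0311 tilt [-0.0008 -0.0028] F [-3.67 -4.97 -0.4 ] M [-0.97  0.9  -0.05] open 15.29
```

View pics/w10.png

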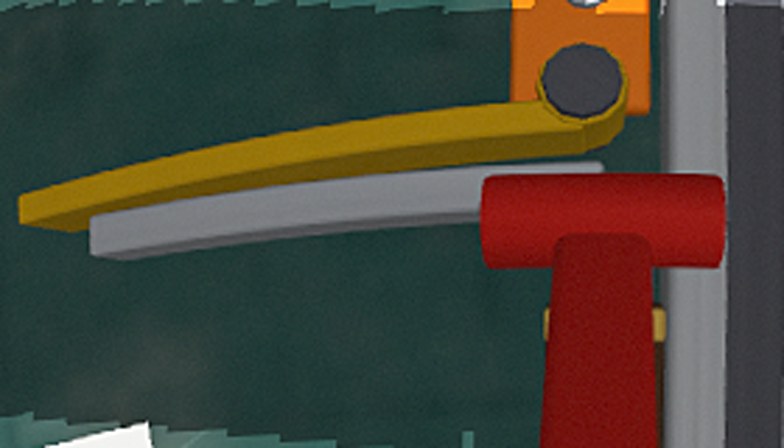

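Emit:
{"op": "carry_out", "data": {"commands": [[[0, 0, 0, 0.05, 0, 0, 1], [0, 0, 0, 0.1, 0, 0, 1], [0, 0, 0, 0.15, 0, 0, 1], [0, 0, 0, 0.15, 0, 0, 1]]]}}

```text
clock: 8.4
tool_pos: [0.5541, -0.1389, 0.0358]
eef_rot: [0.718, 0.696, -0.001, 0.001]
contact_force: [-2.8, -5.1, -0.6]
opening: 0.173
```

```bash
python3 - <<'E'
from h import *
st();d,a=snap('wrist','wrist11.png'); crop(a,70,0,350,160,2.8,'w11.png')
E
```

```text
t 8.4 pos [ 0.5541 -0.1389  0.0358] toolx [ 0.0313  0.9995 -0.0029] yaw -0.0313 tilt [-0.0008 -0.0029] F [-2.8  -5.12 -0.63] M [-1.02  0.86 -0.01] open 15.25
```

View pics/w11.png

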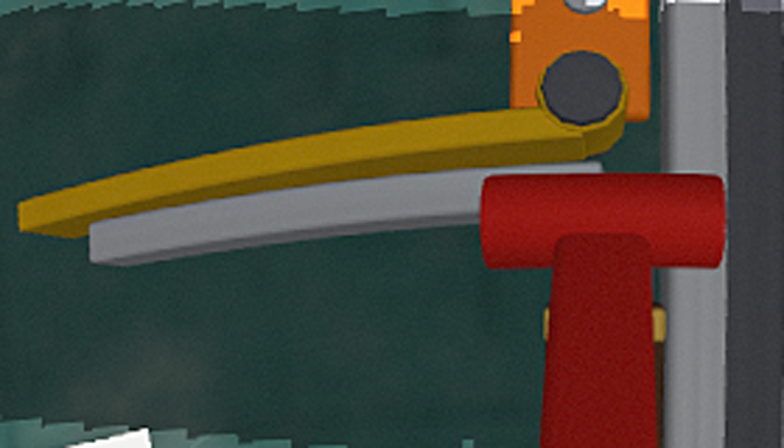

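Emit:
{"op": "carry_out", "data": {"commands": [[[0, 0, 0, 0.05, 0, 0, 1], [0, 0, 0, 0.1, 0, 0, 1], [0, 0, 0, 0.1, 0, 0, 1]]]}}

```text
clock: 8.7
tool_pos: [0.5542, -0.1379, 0.0359]
eef_rot: [0.718, 0.696, -0.001, 0.001]
contact_force: [-3.5, -4.5, 0.2]
opening: 0.176
```

```bash
python3 - <<'E'
from h import *
st();d,a=snap('wrist','wrist12.png'); crop(a,70,0,350,160,2.8,'w12.png')
E
```

```text
t 8.7 pos [ 0.5542 -0.1379  0.0359] toolx [ 0.0312  0.9995 -0.003 ] yaw -0.0312 tilt [-0.0007 -0.0029] F [-3.49 -4.5   0.2 ] M [-1.07  0.85 -0.05] open 15.48
```

View pics/w12.png

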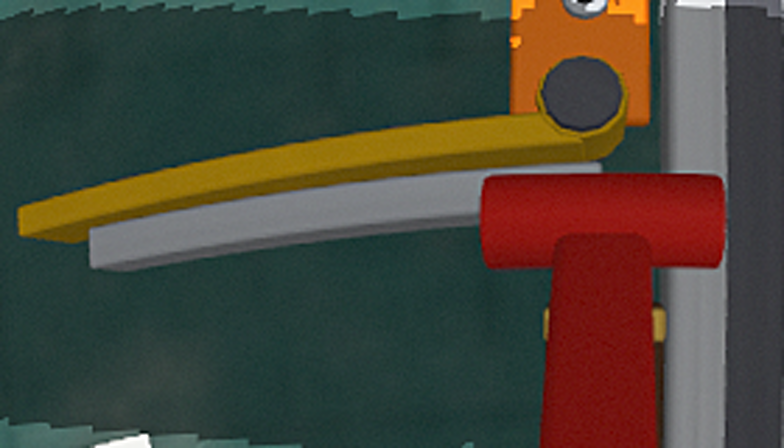

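Emit:
{"op": "carry_out", "data": {"commands": [[[0, 0, 0, 0.05, 0, 0, 1], [0, 0, 0, 0.1, 0, 0, 1], [0, 0, 0, 0.15, 0, 0, 1], [0, 0, 0, 0.15, 0, 0, 1]]]}}

```text
clock: 9.08
tool_pos: [0.5542, -0.1364, 0.0359]
eef_rot: [0.718, 0.696, -0.001, 0.001]
contact_force: [-3.3, -5.7, 0.2]
opening: 0.176
```

```bash
python3 - <<'E'
from h import *
st();d,a=snap('wrist','wrist13.png'); crop(a,70,0,350,160,2.8,'w13.png')
E
```

```text
t 9.08 pos [ 0.5542 -0.1364  0.0359] toolx [ 0.0313  0.9995 -0.0029] yaw -0.0313 tilt [-0.0007 -0.0029] F [-3.26 -5.66  0.21] M [-1.07  0.83 -0.04] open 15.5
```

View pics/w13.png

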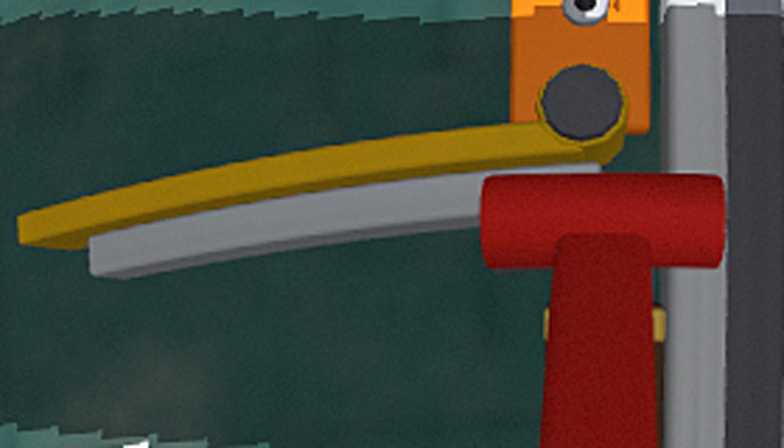

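Emit:
{"op": "carry_out", "data": {"commands": [[[0, 0, 0, 0.05, 0, 0, 1], [0, 0, 0, 0.1, 0, 0, 1], [0, 0, 0, 0.1, 0, 0, 1]]]}}

```text
clock: 9.38
tool_pos: [0.5543, -0.136, 0.0359]
eef_rot: [0.718, 0.696, -0.001, 0.001]
contact_force: [-2.6, -5.6, -0.0]
opening: 0.179
```

```bash
python3 - <<'E'
from h import *
st();d,a=snap('wrist','wrist14.png'); crop(a,70,0,350,160,2.8,'w14.png')
E
```

```text
t 9.38 pos [ 0.5543 -0.136   0.0359] toolx [ 0.0317  0.9995 -0.0036] yaw -0.0317 tilt [-0.0006 -0.0036] F [-2.57 -5.64 -0.03] M [-1.29  0.87  0.02] open 15.78
```

View pics/w14.png

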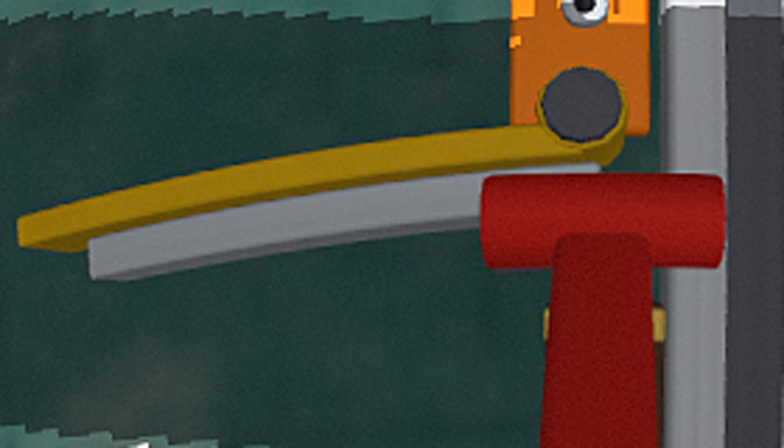

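Emit:
{"op": "carry_out", "data": {"commands": [[[0, 0, 0, 0.03, 0, 0, 1], [0, 0, 0, 0.06, 0, 0, 1], [0, 0, 0, 0.06, 0, 0, 1]]]}}

```text
clock: 9.68
tool_pos: [0.5542, -0.136, 0.0359]
eef_rot: [0.718, 0.696, -0.002, 0.001]
contact_force: [-3.7, -7.7, -1.0]
opening: 0.173
```

```bash
python3 - <<'E'
from h import *
st();d,a=snap('wrist','wrist15.png'); st()
E
```

```text
t 9.68 pos [ 0.5542 -0.136   0.0359] toolx [ 0.0321  0.9995 -0.0043] yaw -0.0321 tilt [-0.0006 -0.0043] F [-3.71 -7.67 -0.97] M [-1.46  0.85 -0.02] open 15.26
t 9.73 pos [ 0.5542 -0.136   0.0359] toolx [ 0.0321  0.9995 -0.0042] yaw -0.0321 tilt [-0.0007 -0.0042] F [-2.68 -7.12 -0.47] M [-1.47  0.85 -0.  ] open 15.38
```

Emit:
{"op": "carry_out", "data": {"commands": [[[0, 0, 0, 0.04, 0, 0, 1], [0, 0, 0, 0.08, 0, 0, 1], [0, 0, 0, 0.11, 0, 0, 1], [0, 0, 0, 0.11, 0, 0, 1], [0, 0, 0, 0.11, 0, 0, 1], [0, 0, 0, 0.11, 0, 0, 1]]]}}

```text
clock: 10.23
tool_pos: [0.5542, -0.1359, 0.0359]
eef_rot: [0.719, 0.695, -0.002, 0.002]
contact_force: [-3.0, -9.4, -1.2]
opening: 0.175
```

```bash
python3 - <<'E'
from h import *
st();d,a=snap('wrist','wrist16.png'); st(); crop(a,70,0,350,160,2.8,'w16.png')
E
```

```text
t 10.23 pos [ 0.5542 -0.1359  0.0359] toolx [ 0.0329  0.9994 -0.0054] yaw -0.0329 tilt [-0.0005 -0.0054] F [-2.96 -9.42 -1.16] M [-1.79  0.85  0.07] open 15.42
t 10.28 pos [ 0.5542 -0.1359  0.0359] toolx [ 0.0329  0.9994 -0.0054] yaw -0.0329 tilt [-0.0006 -0.0054] F [-3.25 -9.34 -0.49] M [-1.8   0.84  0.01] open 15.35
```

View pics/w16.png

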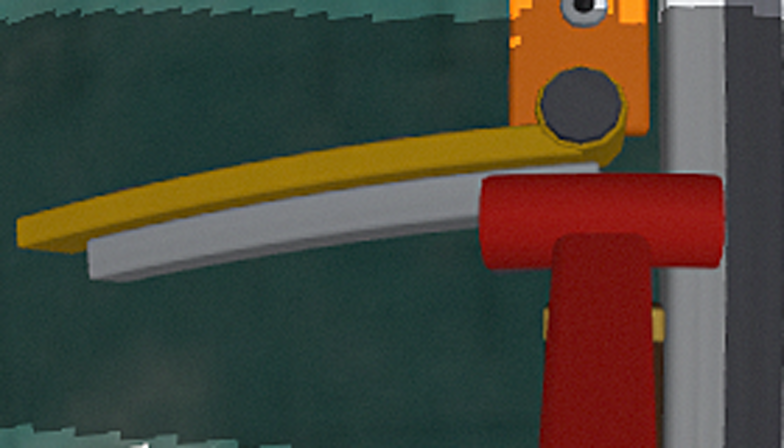

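Emit:
{"op": "carry_out", "data": {"commands": [[[0, 0, 0, 0.05, 0, 0, 1], [0, 0, 0, 0.1, 0, 0, 1], [0, 0, 0, 0.1, 0, 0, 1], [0, 0, 0, 0.1, 0, 0, 1], [0, 0, 0, 0.1, 0, 0, 1], [0, 0, 0, 0.1, 0, 0, 1], [0, 0, 0, 0.1, 0, 0, 1], [0, 0, 0, 0.1, 0, 0, 1], [0, 0, 0, 0.1, 0, 0, 1]]]}}

```text
clock: 11.03
tool_pos: [0.5542, -0.1359, 0.036]
eef_rot: [0.719, 0.695, -0.002, 0.002]
contact_force: [-3.6, -10.7, -0.2]
opening: 0.178
```

```bash
python3 - <<'E'
from h import *
st()
for k in ('wrist16.png',):
    a=cv2.imread('pics/'+k); crop(a,180,40,300,110,6.6,'w16b.png')
E
```

```text
t 11.03 pos [ 0.5542 -0.1359  0.036 ] toolx [ 0.0336  0.9994 -0.0065] yaw -0.0336 tilt [-0.0005 -0.0065] F [ -3.6  -10.66  -0.18] M [-2.09  0.82  0.08] open 15.66
```

View pics/w16b.png

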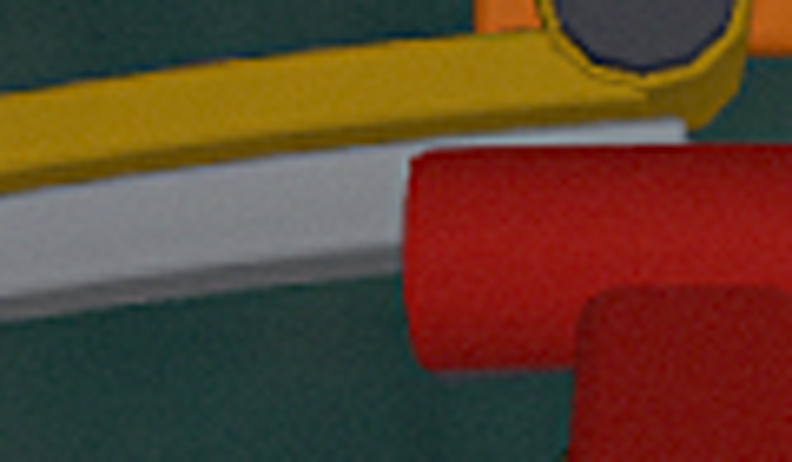

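Emit:
{"op": "carry_out", "data": {"commands": [[[0, 0, 0, 0.04, 0, 0, 1], [0, 0, 0, 0.08, 0, 0, 1], [0, 0, 0, 0.08, 0, 0, 1], [0, 0, 0, 0.08, 0, 0, 1], [0, 0, 0, 0.08, 0, 0, 1], [0, 0, 0, 0.08, 0, 0, 1], [0, 0, 0, 0.08, 0, 0, 1]]]}}

```text
clock: 11.62
tool_pos: [0.5542, -0.1358, 0.0361]
eef_rot: [0.719, 0.695, -0.003, 0.002]
contact_force: [-3.3, -11.6, -0.6]
opening: 0.175
```

```bash
python3 - <<'E'
from h import *
st()
E
```

```text
t 11.62 pos [ 0.5542 -0.1358  0.0361] toolx [ 0.0341  0.9994 -0.0074] yaw -0.0341 tilt [-0.0004 -0.0073] F [ -3.32 -11.6   -0.6 ] M [-2.32  0.83  0.06] open 15.4
```

Emit:
{"op": "carry_out", "data": {"commands": [[[0, 0, 0, -0.1, 0, 0, 1], [0, 0, 0, -0.2, -0.02, 0, 1], [0, 0, 0, -0.28, -0.04, 0, 1], [0, 0, 0, -0.28, -0.04, 0, 1]]]}}

```text
clock: 11.95
tool_pos: [0.5542, -0.1359, 0.036]
eef_rot: [0.718, 0.696, -0.001, 0.002]
contact_force: [-2.6, -7.3, -0.1]
opening: 0.175
```

```bash
python3 - <<'E'
from h import *
st()
E
```

```text
t 11.95 pos [ 0.5542 -0.1359  0.036 ] toolx [ 0.0322  0.9995 -0.0041] yaw -0.0322 tilt [ 0.0002 -0.0041] F [-2.64 -7.27 -0.15] M [-1.48  0.73  0.  ] open 15.41
```

Emit:
{"op": "carry_out", "data": {"commands": [[[0, 0, 0, -0.1, 0, 0, 1], [0, 0, 0, -0.2, 0, 0, 1], [0, 0, 0, -0.25, -0.02, 0, 1], [0, 0, 0, -0.25, -0.02, 0, 1]]]}}

```text
clock: 12.28
tool_pos: [0.5542, -0.136, 0.0359]
eef_rot: [0.718, 0.696, -0.0, 0.001]
contact_force: [-3.1, -4.3, -0.5]
opening: 0.174
```

```bash
python3 - <<'E'
from h import *
st();d,a=snap('wrist','wrist17.png'); crop(a,70,0,350,160,2.8,'w17.png')
E
```

```text
t 12.28 pos [ 0.5542 -0.136   0.0359] toolx [ 0.0302  0.9995 -0.0013] yaw -0.0302 tilt [ 0.0003 -0.0013] F [-3.08 -4.31 -0.52] M [-1.07  0.75 -0.07] open 15.36
```

View pics/w17.png

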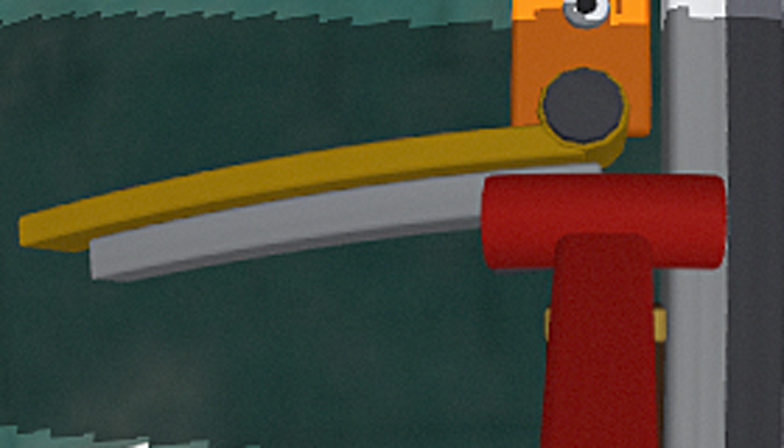

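Emit:
{"op": "carry_out", "data": {"commands": [[[0, 0, 0, 0, 0, 0, 2], [0, 0, 0, 0, 0, 0, 3], [0, 0, 0, 0, 0, 0, 4], [0, 0, 0, 0, 0, 0, 4], [0, 0, 0, 0, 0, 0, 4], [0, 0, 0, 0, 0, -1, 4], [0, 0, 0, 0, 0, -3, 4], [0, 0, 0, 0, 0, -5.5, 4], [0, 0, 0, 0, 0, -8, 2], [0, 0, 0, 0, 0, -8, 1]]]}}

```text
clock: 13.17
tool_pos: [0.5572, -0.1353, 0.1206]
eef_rot: [0.717, 0.697, 0.003, 0.003]
contact_force: [0.3, -0.2, -0.5]
opening: 0.329
```

```bash
python3 - <<'E'
from h import *
st();d,a=snap('wrist','wrist18.png'); cv2.imwrite('pics/w18.png',cv2.resize(a,(800,600)))
E
```

```text
t 13.17 pos [ 0.5572 -0.1353  0.1206] toolx [ 0.0293  0.9996 -0.001 ] yaw -0.0293 tilt [ 0.0084 -0.0013] F [ 0.34 -0.21 -0.53] M [-0.03  0.    0.01] open 28.98
```

View pics/w18.png

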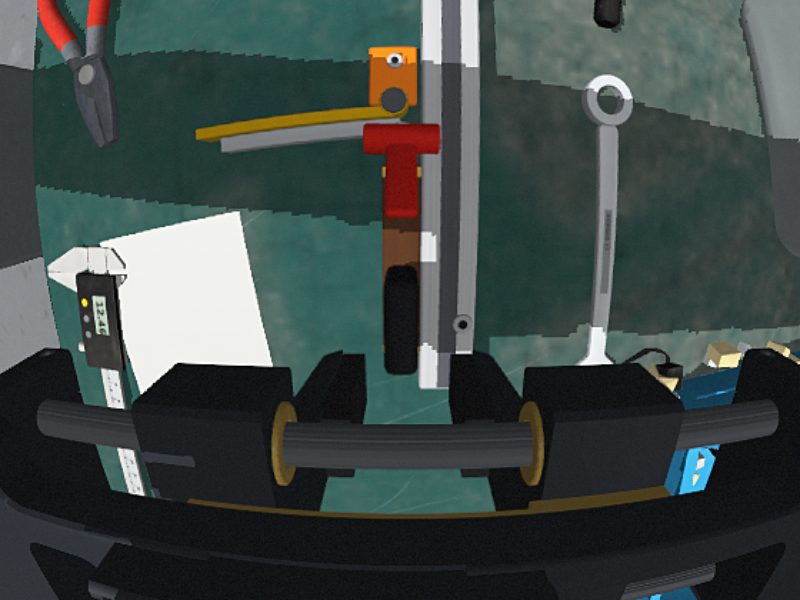

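Emit:
{"op": "carry_out", "data": {"commands": [[[0, 0, 0, 1.5, 0, 0, 0], [0, 0, 0, 3.5, 0, 0, 0], [0, 0, 0, 5, 0, 1, 0], [0, 0, 0, 5.7, 0, 2, 0], [0, 0, 0, 5.7, 0, 2.5, 0], [0, 0, 0, 5.7, 0, 2.5, 0], [0, 0, 0, 5.7, 0, 2.5, 0]]]}}

```text
clock: 13.8
tool_pos: [0.5552, -0.0793, 0.0901]
eef_rot: [0.718, 0.696, -0.001, -0.0]
contact_force: [-0.5, -0.8, 0.2]
opening: 0.001
```

```bash
python3 - <<'E'
from h import *
st();d,a=snap('wrist','wrist19.png'); cv2.imwrite('pics/w19.png',cv2.resize(a,(800,600)))
d,a=snap('side','side19.png');crop(a,230,150,350,240,6.6,'s19.png')
E
```

```text
t 13.8 pos [ 0.5552 -0.0793  0.0901] toolx [ 0.0305  0.9995 -0.0012] yaw -0.0305 tilt [-0.0016 -0.0011] F [-0.49 -0.78  0.16] M [-0.04  0.02  0.04] open 0.09
```

View pics/w19.png

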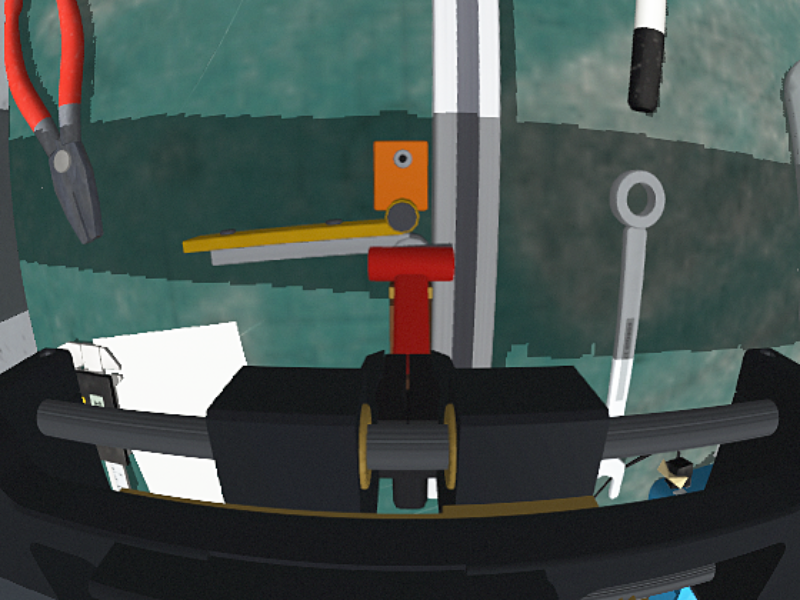

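View pics/s19.png

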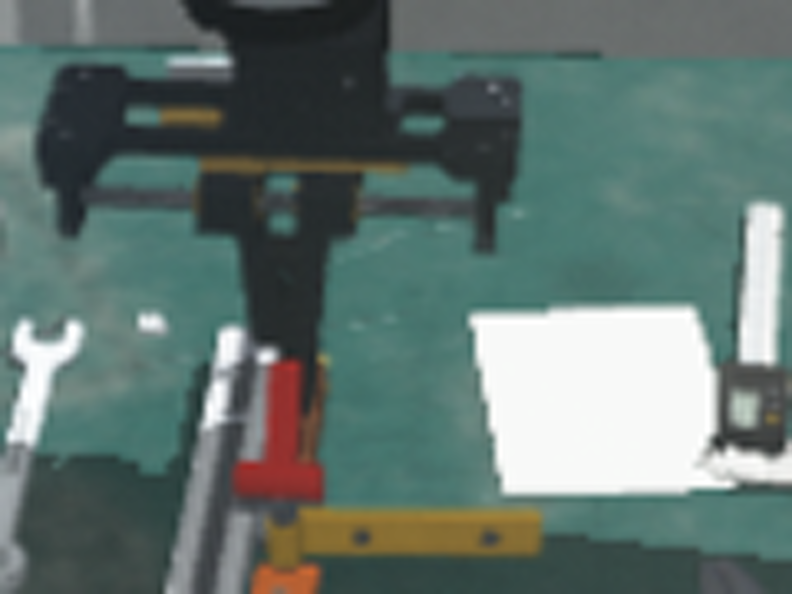

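Emit:
{"op": "carry_out", "data": {"commands": [[[0, 0, 0, 0, 0, 0.8, 0], [0, 0, 0, 0, 0, 1.4, 0], [0, 0, 0, 0, 0, 1.9, 0], [0, 0, 0, 0, 0, 2.4, 0], [0, 0, 0, 0, 0, 2.9, 0], [0, 0, 0, 0, 0, 3.4, 0], [0, 0, 0, 0, 0, 3.8, 0], [0, 0, 0, 0, 0, 4.1, 0], [0, 0, 0, 0, 0, 4.3, 0]]], "force": 30}}

```text
clock: 14.65
tool_pos: [0.5557, -0.0778, 0.0473]
eef_rot: [0.717, 0.697, -0.0, -0.0]
contact_force: [-0.3, -0.9, -0.1]
opening: 0.008
```

```bash
python3 - <<'E'
from h import *
st();d,a=snap('wrist','wrist20.png'); cv2.imwrite('pics/w20.png',cv2.resize(a,(800,600)))
E
```

```text
t 14.65 pos [ 0.5557 -0.0778  0.0473] toolx [ 2.890e-02  9.996e-01 -1.000e-04] yaw -0.0289 tilt [-0.0003 -0.0001] F [-0.31 -0.87 -0.15] M [-0.1   0.01 -0.02] open 0.68
```

View pics/w20.png

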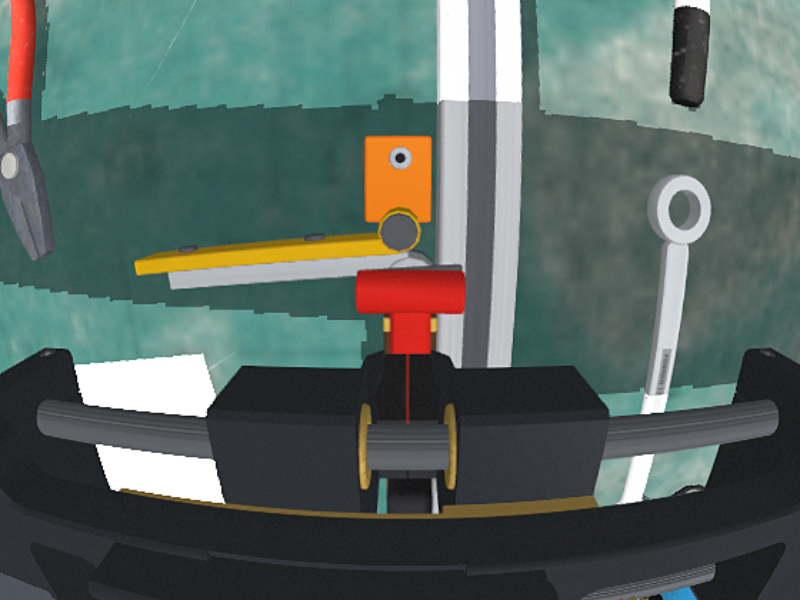

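Emit:
{"op": "carry_out", "data": {"commands": [[[0, 0, 0, 0, 0, 0.15, 0], [0, 0, 0, 0, 0, 0.3, 0], [0, 0, 0, 0, 0, 0.4, 0], [0, 0, 0, 0, 0, 0.5, 0], [0, 0, 0, 0, 0, 0.5, 0]]]}}

```text
clock: 15.12
tool_pos: [0.5558, -0.0779, 0.0434]
eef_rot: [0.717, 0.697, -0.0, 0.0]
contact_force: [-0.3, -0.1, 6.8]
opening: 0.005
```

```bash
python3 - <<'E'
from h import *
st()
E
```

```text
t 15.12 pos [ 0.5558 -0.0779  0.0434] toolx [ 2.910e-02  9.996e-01 -2.000e-04] yaw -0.0291 tilt [ 0.0001 -0.0002] F [-0.27 -0.08  6.84] M [-0.1   0.31 -0.  ] open 0.41
```

Emit:
{"op": "carry_out", "data": {"commands": [[[0, 0, 0, 0, 0, 0.08, 0], [0, 0, 0, 0, 0, 0.15, 0], [0, 0, 0, 0, 0, 0.15, 0], [0, 0, 0, 0, 0, 0.15, 0]]]}}

```text
clock: 15.45
tool_pos: [0.5558, -0.0779, 0.0431]
eef_rot: [0.717, 0.697, 0.0, 0.0]
contact_force: [-4.1, 0.6, 17.6]
opening: 0.006
```

```bash
python3 - <<'E'
from h import *
st()
E
```

```text
t 15.45 pos [ 0.5558 -0.0779  0.0431] toolx [ 2.910e-02  9.996e-01 -3.000e-04] yaw -0.0291 tilt [ 0.0007 -0.0004] F [-4.11  0.56 17.58] M [0.08 0.79 0.05] open 0.56
```

Emit:
{"op": "carry_out", "data": {"commands": [[[0, 0, 0, 0, 0, -0.15, 0], [0, 0, 0, 0, 0, -0.6, 0], [0, 0, 0, 0, 0, -2, 0], [0, 0, 0, -1.5, 0, -4.5, 0], [0, 0, 0, -3.5, 0, -6.5, 2], [0, 0, 0, -5.3, 0, -7, 4], [0, 0, 0, -5.7, 0, -7, 4], [0, 0, 0, -5.7, 0, -7, 4]]]}}

```text
clock: 16.12
tool_pos: [0.554, -0.1364, 0.1113]
eef_rot: [0.718, 0.696, -0.0, 0.0]
contact_force: [0.3, 0.6, 0.0]
opening: 0.282
```

```bash
python3 - <<'E'
from h import *
st();d,a=snap('wrist','wrist21.png'); cv2.imwrite('pics/w21.png',cv2.resize(a,(800,600))); crop(a,120,20,360,180,3.3,'w21b.png')
d,a=snap('side','side21.png');crop(a,230,150,350,240,6.6,'s21.png')
E
```

```text
t 16.12 pos [ 0.554  -0.1364  0.1113] toolx [ 3.200e-02  9.995e-01 -7.000e-04] yaw -0.032 tilt [ 0.0005 -0.0007] F [0.3  0.59 0.01] M [-0.01 -0.04 -0.01] open 24.86
```

View pics/w21b.png

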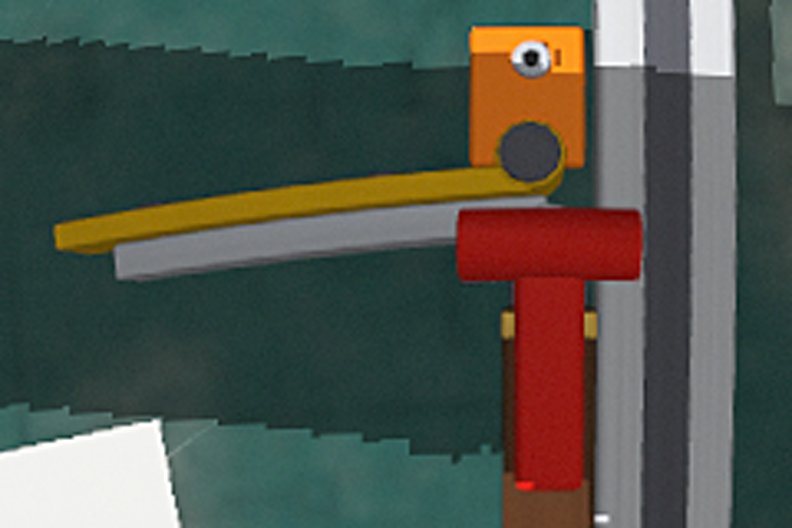

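View pics/s21.png

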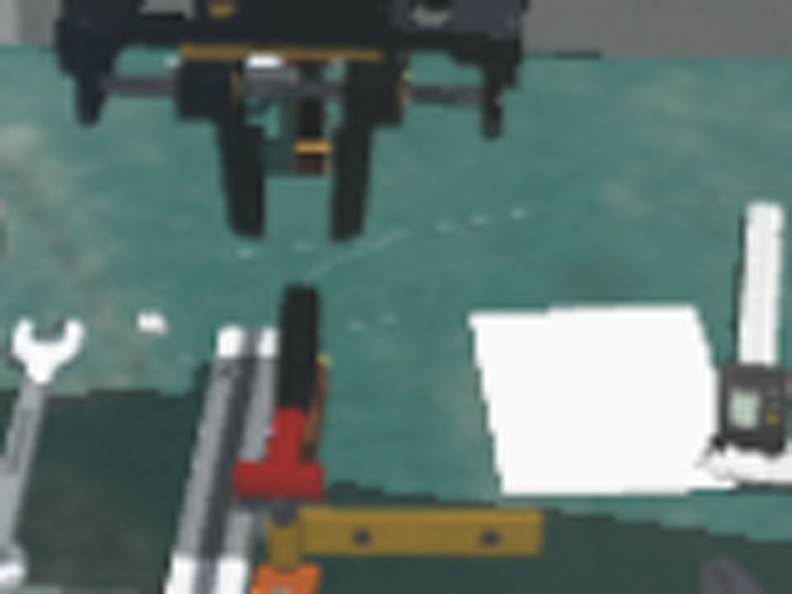

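View pics/w21.png

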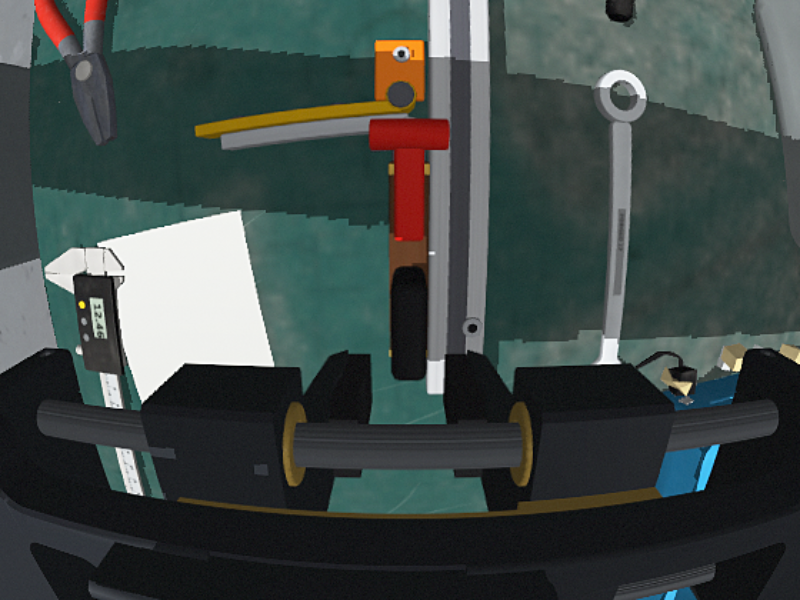

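Emit:
{"op": "carry_out", "data": {"commands": [[[0, 0, 0, 0, 0, 1, 4.4], [0, 0, 0, 0, 0, 2, 4.4], [0, 0, 0, 0, 0, 4, 4.4], [0, 0, 0, 0, 0, 6, 4.4], [0, 0, 0, 0, 0, 7.2, 4.4], [0, 0, 0, 0, 0, 7.5, 4.4], [0, 0, 0, 0, 0, 7.5, 1], [0, 0, 0, 0, 0, 7.5, 1], [0, 0, 0, 0, 0, 7.5, 1], [0, 0, 0, 0, 0, 7.5, 1]]], "force": 60}}

```text
clock: 17.05
tool_pos: [0.5548, -0.1349, 0.0371]
eef_rot: [0.717, 0.697, 0.001, 0.001]
contact_force: [-0.4, -0.7, 0.0]
opening: 0.224
```

Emit:
{"op": "carry_out", "data": {"commands": [[[0, 0, 0, 0, 0, 0, 1], [0, 0, 0, 0, 0, 0, 1], [0, 0, 0, 0, 0, 0, 1], [0, 0, 0, 0, 0, 0, 1]]], "force": 60}}

```text
clock: 17.38
tool_pos: [0.5548, -0.135, 0.0371]
eef_rot: [0.717, 0.697, 0.0, 0.001]
contact_force: [-0.8, 0.3, 5.9]
opening: 0.178
```

```bash
python3 - <<'E'
from h import *
st();d,a=snap('wrist','wrist22.png'); crop(a,70,0,350,160,2.8,'w22.png')
E
```

```text
t 17.38 pos [ 0.5548 -0.135   0.0371] toolx [ 2.930e-02  9.996e-01 -2.000e-04] yaw -0.0293 tilt [ 0.0016 -0.0003] F [-0.78  0.33  5.93] M [ 0.09  0.15 -0.03] open 15.64
```

View pics/w22.png

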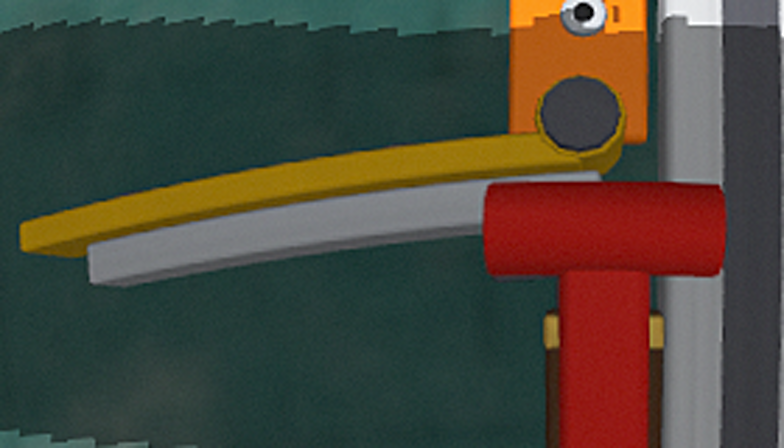

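```bash
python3 - <<'E'
from h import *
from plant import r
e=r.snapshot('side')
for P in [(.452,.14,.01),(.452,.2,.01),(.56,.15,.01),(.56,.036,.01)]: print(proj(e,P))
for q in [(345,240),(349,280),(369,281),(372,270)]: print(pt(e,*q,.01))
E
```

```text
(np.float64(311.23679972087), np.float64(276.21172549714447))
(np.float64(311.41702297733895), np.float64(293.83053917984535))
(np.float64(266.1431402372277), np.float64(277.8781143737116))
(np.float64(269.3994838203539), np.float64(248.18514728331658))
[ 0.36123583 -0.00629086  0.01      ]
[0.36229164 0.14997572 0.01      ]
[0.31515491 0.15167362 0.01      ]
[0.30347807 0.11188485 0.01      ]
```

Emit:
{"op": "carry_out", "data": {"commands": [[[0, 0, 0, -0.2, -0.05, 0, 1], [0, 0, 0, -0.5, -0.2, 0, 1], [0, 0, 0, -1, -0.4, -0.3, 1], [0, 0, 0, -1.2, -0.5, -2, 1], [0, 0, 0, -1.2, -0.5, -4, 1], [0, 0, 0, -1.2, -0.5, -6, 1], [0, 0, 0, -1.2, -0.5, -6, 1], [0, 0, 0, -1.2, -0.5, -6, 1]]]}}

```text
clock: 18.15
tool_pos: [0.5489, -0.1474, 0.0964]
eef_rot: [0.717, 0.697, 0.0, 0.001]
contact_force: [-0.1, 0.9, -5.2]
opening: 0.177
```

```bash
python3 - <<'E'
from h import *
st();d,a=snap('wrist','wrist23.png'); cv2.imwrite('pics/w23.png',cv2.resize(a,(800,600)))
E
```

```text
t 18.15 pos [ 0.5489 -0.1474  0.0964] toolx [ 2.960e-02  9.996e-01 -7.000e-04] yaw -0.0296 tilt [ 0.001  -0.0007] F [-0.1   0.85 -5.23] M [-0.16  0.01  0.03] open 15.58
```

View pics/w23.png

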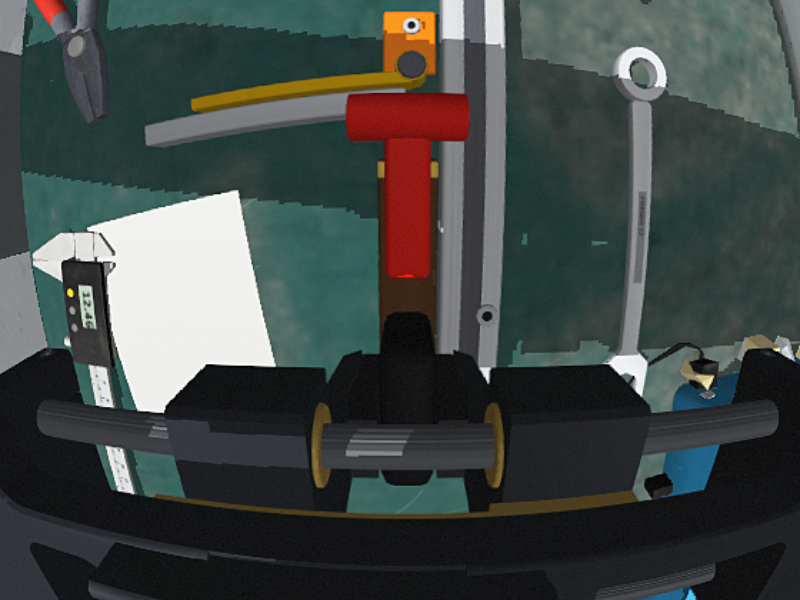

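Emit:
{"op": "carry_out", "data": {"commands": [[[0, 0, 0, 1, 0, 0, 1], [0, 0, 0, 3, 0, 0, 1], [0, 0, 0, 5.5, 0, 0, 1], [0, 0, 0, 8.5, 0, 0, 1], [0, 0, 0, 11.5, 0, 0, 1], [0, 0, 0, 14.5, 0, 0, 1], [0, 0, 0, 17.5, 0, 0, 1], [0, 0, 0, 19.5, 0, 0, 1], [0, 0, 0, 20.5, 0, 0, 1], [0, 0, 0, 20.5, 0, 0, 1]]]}}

```text
clock: 19.03
tool_pos: [0.5539, 0.0624, 0.0951]
eef_rot: [0.715, 0.699, 0.0, -0.001]
contact_force: [0.8, 0.6, -4.0]
opening: 0.174
```

Emit:
{"op": "carry_out", "data": {"commands": [[[0, 0, 0, 0, 0, 1, 1], [0, 0, 0, 0, 0, 2, 1], [0, 0, 0, 0, 0, 2, 1]]]}}

```text
clock: 19.28
tool_pos: [0.5531, 0.0554, 0.0738]
eef_rot: [0.718, 0.696, -0.002, -0.001]
contact_force: [0.3, -1.6, -4.1]
opening: 0.175
```

```bash
python3 - <<'E'
from h import *
st();d,a=snap('wrist','wrist24.png'); cv2.imwrite('pics/w24.png',cv2.resize(a,(800,600)))
E
```

```text
t 19.28 pos [0.5531 0.0554 0.0738] toolx [ 0.0321  0.9995 -0.0026] yaw -0.0321 tilt [-0.0044 -0.0025] F [ 0.28 -1.56 -4.13] M [-0.15  0.01 -0.02] open 15.4
```

View pics/w24.png

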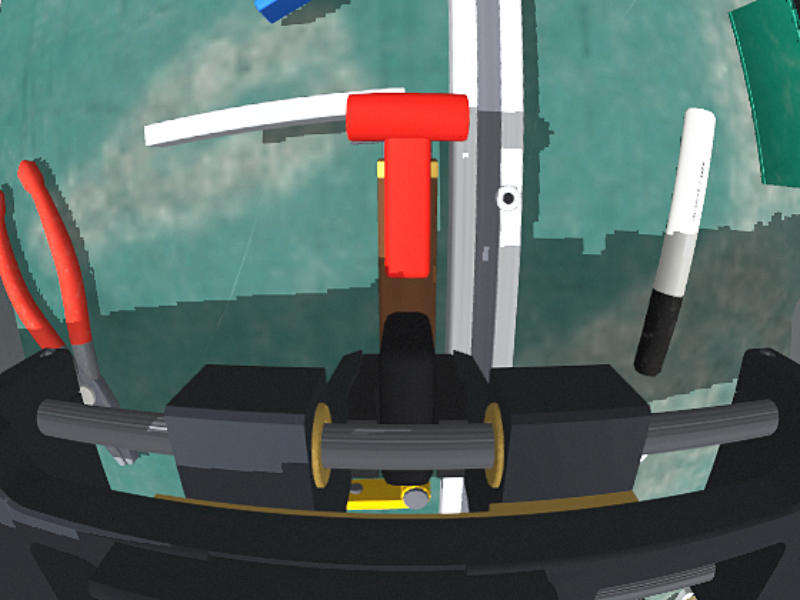

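Emit:
{"op": "carry_out", "data": {"commands": [[[0, 0, 0, 0, 0, 1, 1], [0, 0, 0, 0, 0, 2, 1], [0, 0, 0, 0, 0, 3, 1], [0, 0, 0, 0, 0, 3.4, 1], [0, 0, 0, 0, 0, 3.6, 1], [0, 0, 0, 0, 0, 3.6, 1], [0, 0, 0, 0, 0, 3.6, 1]]]}}

```text
clock: 19.92
tool_pos: [0.5549, 0.0583, 0.0402]
eef_rot: [0.717, 0.697, 0.0, 0.0]
contact_force: [0.2, 0.2, -3.5]
opening: 0.178
```

```bash
python3 - <<'E'
from h import *
st()
E
```

```text
t 19.92 pos [0.5549 0.0583 0.0402] toolx [0.0289 0.9996 0.    ] yaw -0.0289 tilt [0.0002 0.    ] F [ 0.23  0.16 -3.54] M [-0.12 -0.03 -0.06] open 15.65
```

Emit:
{"op": "carry_out", "data": {"commands": [[[0, 0, 0, 0, 0, 0.2, 1], [0, 0, 0, 0, 0.1, 0.3, 1], [0, 0, 0, 0, 0.25, 0.3, 1], [0, 0, 0, 0, 0.4, 0.3, 1], [0, 0, 0, 0, 0.45, 0.3, 1], [0, 0, 0, 0, 0.45, 0.3, 1]]]}}

```text
clock: 20.42
tool_pos: [0.5598, 0.0581, 0.0374]
eef_rot: [0.717, 0.697, 0.0, 0.0]
contact_force: [0.3, 0.6, -3.2]
opening: 0.176
```

```bash
python3 - <<'E'
from h import *
st();d,a=snap('wrist','wrist25.png'); crop(a,180,0,400,160,3.6,'w25.png')
E
```

```text
t 20.42 pos [0.5598 0.0581 0.0374] toolx [2.920e-02 9.996e-01 2.000e-04] yaw -0.0292 tilt [0.0009 0.0001] F [ 0.33  0.64 -3.16] M [-0.09 -0.01  0.03] open 15.54
```

View pics/w25.png

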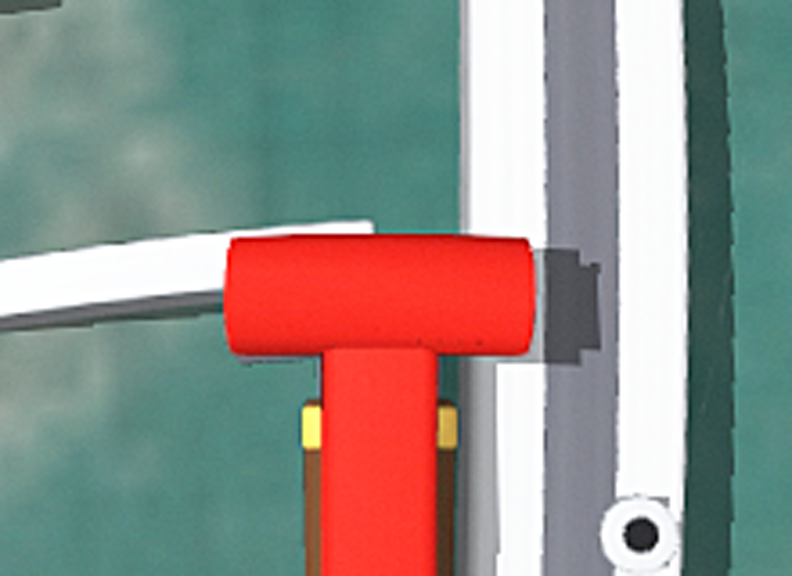

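Emit:
{"op": "carry_out", "data": {"commands": [[[0, 0, 0, 0, 0.05, 0.05, 1], [0, 0, 0, 0, 0.1, 0.05, 1], [0, 0, 0, 0, 0.15, 0.05, 1], [0, 0, 0, 0, 0.15, 0.05, 1], [0, 0, 0, 0, 0.15, 0.05, 1]]]}}

```text
clock: 20.88
tool_pos: [0.5598, 0.058, 0.0371]
eef_rot: [0.717, 0.697, -0.001, -0.0]
contact_force: [-3.3, 0.3, 5.2]
opening: 0.177
```

```bash
python3 - <<'E'
from h import *
st()
E
```

```text
t 20.88 pos [0.5598 0.058  0.0371] toolx [ 2.890e-02  9.996e-01 -3.000e-04] yaw -0.0289 tilt [-0.0016 -0.0002] F [-3.28  0.28  5.22] M [-0.01  0.76  0.04] open 15.57
```

Emit:
{"op": "carry_out", "data": {"commands": [[[0, 0, 0, 0.3, 0, -0.03, 1], [0, 0, 0, 0.8, 0, -0.03, 1], [0, 0, 0, 1.4, 0, -0.03, 1], [0, 0, 0, 2, 0, -0.03, 1], [0, 0, 0, 2.6, 0, -0.03, 1], [0, 0, 0, 3.2, 0, -0.03, 1], [0, 0, 0, 3.6, 0, -0.03, 1], [0, 0, 0, 3.6, 0, -0.03, 1]]]}}

```text
clock: 21.55
tool_pos: [0.5622, 0.0964, 0.0371]
eef_rot: [0.717, 0.698, 0.001, -0.0]
contact_force: [-0.6, 1.4, -0.2]
opening: 0.176
```

```bash
python3 - <<'E'
from h import *
st();d,a=snap('wrist','wrist26.png'); cv2.imwrite('pics/w26.png',cv2.resize(a,(800,600)))
E
```

```text
t 21.55 pos [0.5622 0.0964 0.0371] toolx [0.0269 0.9996 0.0019] yaw -0.0269 tilt [0.0011 0.0019] F [-0.55  1.45 -0.2 ] M [ 0.17  0.01 -0.01] open 15.52
```

View pics/w26.png

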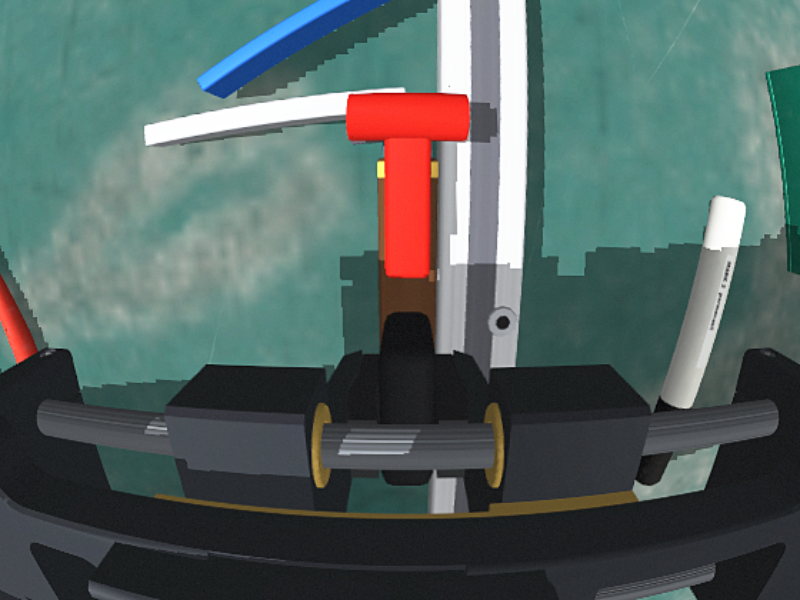

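Emit:
{"op": "carry_out", "data": {"commands": [[[0, 0, 0, 0.2, 0.05, 0, 1], [0, 0, 0, 0.6, 0.1, 0, 1], [0, 0, 0, 1, 0.1, 0, 1], [0, 0, 0, 1.5, 0.1, 0, 1], [0, 0, 0, 2, 0.1, 0, 1], [0, 0, 0, 2.4, 0.1, 0, 1], [0, 0, 0, 2.4, 0.1, 0, 1]]]}}

```text
clock: 22.18
tool_pos: [0.5632, 0.1174, 0.0371]
eef_rot: [0.717, 0.697, -0.001, 0.0]
contact_force: [-1.1, -3.1, 3.5]
opening: 0.173
```

```bash
python3 - <<'E'
from h import *
st();d,a=snap('wrist','wrist27.png'); cv2.imwrite('pics/w27.png',cv2.resize(a,(800,600)))
E
```

```text
t 22.18 pos [0.5632 0.1174 0.0371] toolx [ 0.0294  0.9996 -0.0013] yaw -0.0294 tilt [-0.0007 -0.0013] F [-1.07 -3.15  3.54] M [-0.65  0.24  0.03] open 15.21
```

View pics/w27.png

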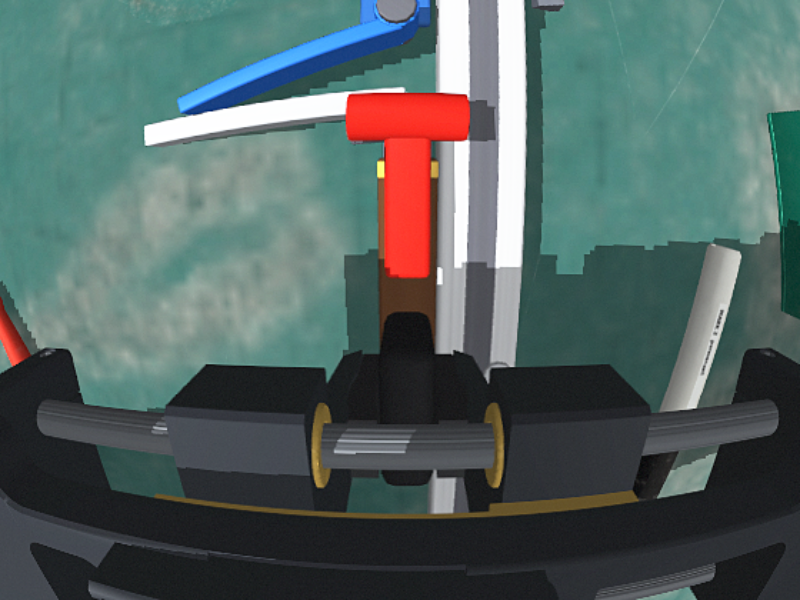

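```bash
python3 - <<'E'
from h import *
a=cv2.imread('pics/wrist27.png'); crop(a,250,60,350,240,4.4,'w27b.png')
a=cv2.imread('pics/wrist22.png'); crop(a,250,60,350,240,4.4,'w22b.png')
cv2.imwrite('pics/cmp.png',np.hstack([cv2.resize(cv2.imread('pics/w22b.png'),(330,590)),cv2.resize(cv2.imread('pics/w27b.png'),(330,590))]))
E
```

```text
(no output)
```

View pics/cmp.png

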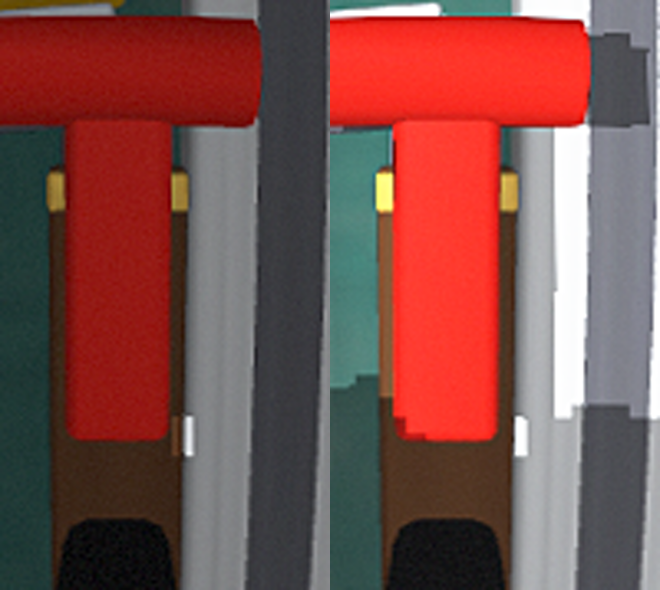

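Emit:
{"op": "carry_out", "data": {"commands": [[[0, 0, 0.001, 0.3, 0.03, 0, 1], [0, 0, 0.002, 0.6, 0.06, 0, 1], [0, 0, 0.003, 0.9, 0.1, 0, 1], [0, 0, 0.003, 1.2, 0.1, 0, 1], [0, 0, 0.003, 1.2, 0.1, 0, 1]]]}}

```text
clock: 22.65
tool_pos: [0.5636, 0.1273, 0.0371]
eef_rot: [0.719, 0.695, -0.002, 0.0]
contact_force: [-3.1, -6.1, 6.4]
opening: 0.176
```

```bash
python3 - <<'E'
from h import *
st();d,a=snap('wrist','wrist28.png'); crop(a,70,0,350,160,2.8,'w28.png')
E
```

```text
t 22.65 pos [0.5636 0.1273 0.0371] toolx [ 0.0337  0.9994 -0.0039] yaw -0.0337 tilt [-0.0029 -0.0038] F [-3.06 -6.05  6.43] M [-1.28  0.56  0.07] open 15.49
```

View pics/w28.png

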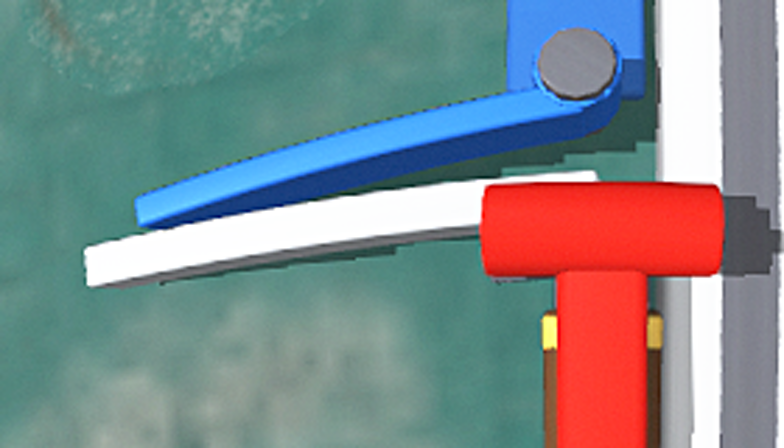

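Emit:
{"op": "carry_out", "data": {"commands": [[[0, 0, 0, 0.1, 0, -0.04, 1], [0, 0, 0, 0.2, 0, -0.04, 1], [0, 0, 0, 0.3, 0, -0.04, 1], [0, 0, 0, 0.3, 0, -0.04, 1]]]}}

```text
clock: 23.03
tool_pos: [0.5638, 0.1315, 0.0371]
eef_rot: [0.719, 0.695, -0.002, -0.0]
contact_force: [-2.7, -5.1, 2.7]
opening: 0.18
```

```bash
python3 - <<'E'
from h import *
st();d,a=snap('wrist','wrist29.png'); crop(a,70,0,350,160,2.8,'w29.png')
E
```

```text
t 23.03 pos [0.5638 0.1315 0.0371] toolx [ 0.033   0.9995 -0.0023] yaw -0.033 tilt [-0.0027 -0.0022] F [-2.73 -5.1   2.7 ] M [-1.02  0.48  0.05] open 15.86
```

View pics/w29.png

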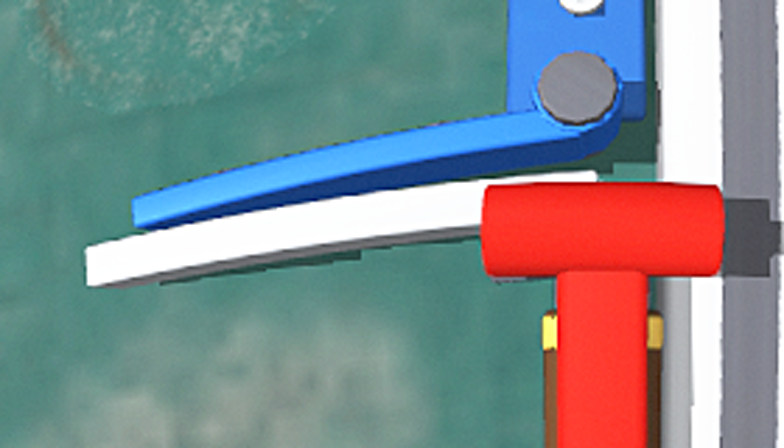

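Emit:
{"op": "carry_out", "data": {"commands": [[[0, 0, 0, 0.1, 0, -0.02, 1], [0, 0, 0, 0.2, 0, -0.02, 1], [0, 0, 0, 0.3, 0, -0.02, 1], [0, 0, 0, 0.38, 0, -0.02, 1], [0, 0, 0, 0.38, 0, -0.02, 1]]]}}

```text
clock: 23.5
tool_pos: [0.564, 0.1361, 0.0372]
eef_rot: [0.718, 0.696, -0.001, -0.0]
contact_force: [-2.6, -4.8, 0.4]
opening: 0.176
```

```bash
python3 - <<'E'
from h import *
st();d,a=snap('wrist','wrist30.png'); crop(a,70,0,350,160,2.8,'w30.png')
E
```

```text
t 23.5 pos [0.564  0.1361 0.0372] toolx [ 0.0323  0.9995 -0.0014] yaw -0.0323 tilt [-0.0025 -0.0013] F [-2.58 -4.81  0.4 ] M [-0.98  0.53  0.06] open 15.52
```

View pics/w30.png

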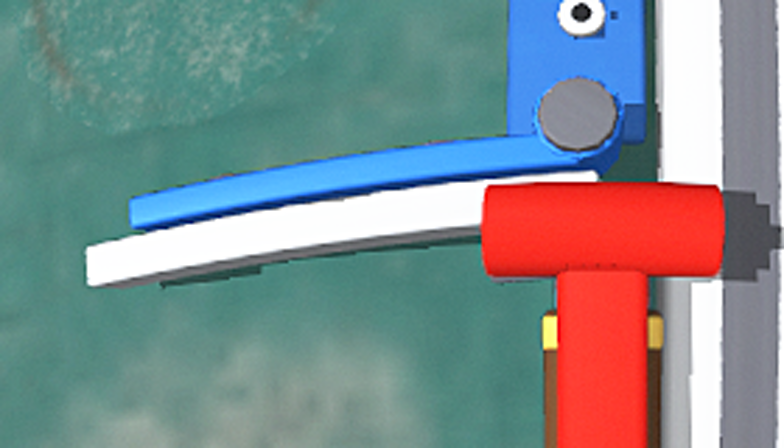

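Pin now at the same pixel row (115) as when flush at the pattern; creep on in small steps.

Emit:
{"op": "carry_out", "data": {"commands": [[[0, 0, 0, 0.04, 0, 0, 1], [0, 0, 0, 0.08, 0, 0, 1], [0, 0, 0, 0.08, 0, 0, 1]]]}}

```text
clock: 23.8
tool_pos: [0.5639, 0.1361, 0.0372]
eef_rot: [0.719, 0.695, -0.002, -0.0]
contact_force: [-2.5, -5.9, 1.0]
opening: 0.174
```

```bash
python3 - <<'E'
from h import *
st();d,a=snap('wrist','wrist31.png'); crop(a,70,0,350,160,2.8,'w31.png')
E
```

```text
t 23.8 pos [0.5639 0.1361 0.0372] toolx [ 0.0328  0.9995 -0.0023] yaw -0.0328 tilt [-0.0027 -0.0023] F [-2.54 -5.85  1.  ] M [-1.2   0.51  0.04] open 15.33
```

View pics/w31.png

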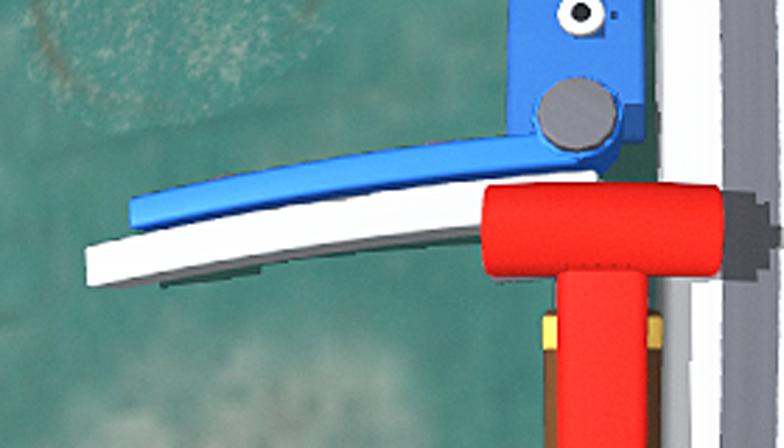

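Emit:
{"op": "carry_out", "data": {"commands": [[[0, 0, 0, 0.06, 0, 0, 1], [0, 0, 0, 0.12, 0, 0, 1], [0, 0, 0, 0.18, 0, 0, 1], [0, 0, 0, 0.22, 0, 0, 1], [0, 0, 0, 0.22, 0, 0, 1]]]}}

```text
clock: 24.27
tool_pos: [0.564, 0.1362, 0.0372]
eef_rot: [0.719, 0.695, -0.003, 0.001]
contact_force: [-3.0, -9.9, 1.8]
opening: 0.175
```

```bash
python3 - <<'E'
from h import *
st()
E
```

```text
t 24.27 pos [0.564  0.1362 0.0372] toolx [ 0.0341  0.9994 -0.0049] yaw -0.0341 tilt [-0.0032 -0.0048] F [-3.01 -9.89  1.78] M [-1.85  0.51  0.12] open 15.4
```

Emit:
{"op": "carry_out", "data": {"commands": [[[0, 0, 0, 0.06, 0, 0, 1], [0, 0, 0, 0.12, 0, 0, 1], [0, 0, 0, 0.15, 0, 0, 1], [0, 0, 0, 0.15, 0, 0, 1], [0, 0, 0, 0.15, 0, 0, 1], [0, 0, 0, 0.15, 0, 0, 1], [0, 0, 0, 0.15, 0, 0, 1], [0, 0, 0, 0.15, 0, 0, 1], [0, 0, 0, 0.15, 0, 0, 1]]]}}

```text
clock: 25.02
tool_pos: [0.5639, 0.1362, 0.0373]
eef_rot: [0.719, 0.695, -0.004, 0.001]
contact_force: [-2.7, -12.5, 2.0]
opening: 0.174
```

```bash
python3 - <<'E'
from h import *
st();d,a=snap('wrist','wrist32.png'); crop(a,70,0,350,160,2.8,'w32.png')
E
```

```text
t 25.02 pos [0.5639 0.1362 0.0373] toolx [ 0.0351  0.9994 -0.0066] yaw -0.0351 tilt [-0.0036 -0.0065] F [ -2.7  -12.53   2.02] M [-2.28  0.6   0.09] open 15.3
```

View pics/w32.png

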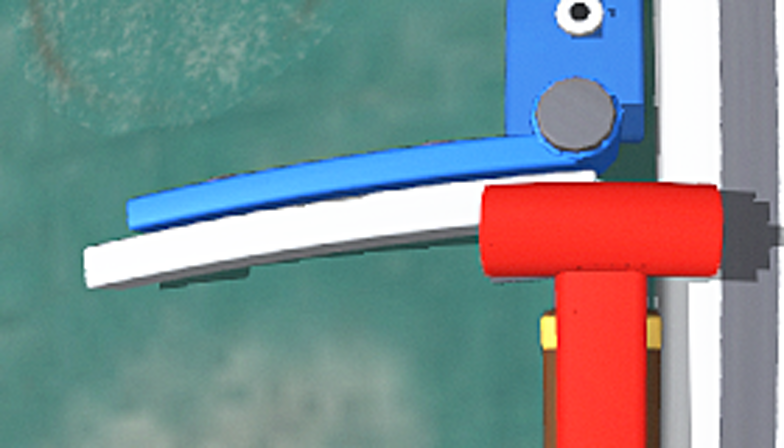

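Emit:
{"op": "carry_out", "data": {"commands": [[[0, 0, 0, -0.1, 0, 0, 1], [0, 0, 0, -0.2, 0, 0, 1], [0, 0, 0, -0.3, 0, 0, 1], [0, 0, 0, -0.4, 0, 0, 1], [0, 0, 0, -0.45, 0, 0, 1], [0, 0, 0, -0.45, 0, 0, 1]]]}}

```text
clock: 25.57
tool_pos: [0.564, 0.1361, 0.0372]
eef_rot: [0.718, 0.696, -0.001, -0.0]
contact_force: [-3.3, -4.5, 0.1]
opening: 0.179
```

```bash
python3 - <<'E'
from h import *
st()
E
```

```text
t 25.57 pos [0.564  0.1361 0.0372] toolx [ 0.0323  0.9995 -0.0011] yaw -0.0323 tilt [-0.0024 -0.0011] F [-3.28 -4.52  0.07] M [-0.99  0.65  0.05] open 15.77
```

Emit:
{"op": "carry_out", "data": {"commands": [[[0, 0, 0, 0, 0, 0, 2], [0, 0, 0, 0, 0, 0, 3], [0, 0, 0, 0, 0, 0, 4], [0, 0, 0, 0, 0, 0, 4], [0, 0, 0, 0, 0, 0, 4], [0, 0, 0, 0, 0, -1, 4], [0, 0, 0, 0, 0, -3, 4], [0, 0, 0, 0, 0, -6, 4], [0, 0, 0, 0, 0, -9, 4], [0, 0, 0, 0, 0, -9, 4]]]}}

```text
clock: 26.4
tool_pos: [0.5686, 0.1378, 0.1335]
eef_rot: [0.718, 0.696, 0.005, 0.002]
contact_force: [0.9, 0.0, -0.1]
opening: 0.45
```

```bash
python3 - <<'E'
from h import *
st();d,a=snap('wrist','wrist33.png'); cv2.imwrite('pics/w33.png',cv2.resize(a,(800,600))); crop(a,120,20,360,200,3.3,'w33b.png')
E
```

```text
t 26.4 pos [0.5686 0.1378 0.1335] toolx [0.0323 0.9995 0.0033] yaw -0.0323 tilt [0.0099 0.003 ] F [ 0.94  0.03 -0.09] M [-0.06  0.05  0.01] open 39.64
```

View pics/w33b.png

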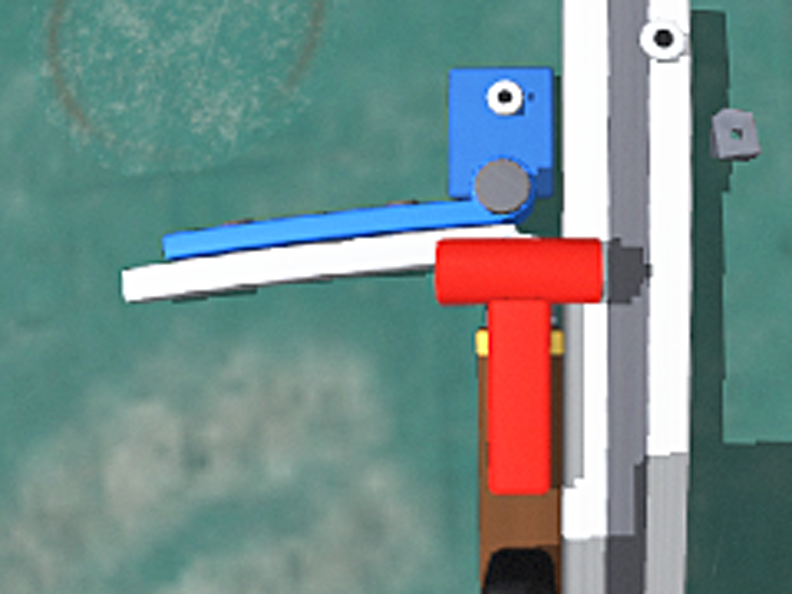

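Emit:
{"op": "carry_out", "data": {"commands": [[[0, 0, 0, -1, 0, -2, 5], [0, 0, 0, -3, 0, -4, 6], [0, 0, 0, -5, 0, -6, 6], [0, 0, 0, -5, 0, -8, 6], [0, 0, 0, -5, 0, -8, 6], [0, 0, 0, -5, 0, -8, 6], [0, 0, 0, -5, 0, -8, 6]]]}}

```text
clock: 27.03
tool_pos: [0.5626, 0.0875, 0.2066]
eef_rot: [0.718, 0.696, -0.001, -0.001]
contact_force: [-0.2, 0.3, -0.6]
opening: 0.679
```

```bash
python3 - <<'E'
from h import *
st();d,a=snap('wrist','wrist34.png'); crop(a,150,20,360,180,3.7,'w34.png'); crop(a,240,90,320,210,6,'w34b.png')
e,a=snap('side','side34.png');crop(a,220,230,340,320,6.6,'s34.png')
import pickle;pickle.dump(d,open('d34.pkl','wb'))
E
```

```text
t 27.03 pos [0.5626 0.0875 0.2066] toolx [3.080e-02 9.995e-01 2.000e-04] yaw -0.0308 tilt [-0.0019  0.0003] F [-0.16  0.32 -0.56] M [-0.    0.01 -0.01] open 59.79
```

View pics/w34.png

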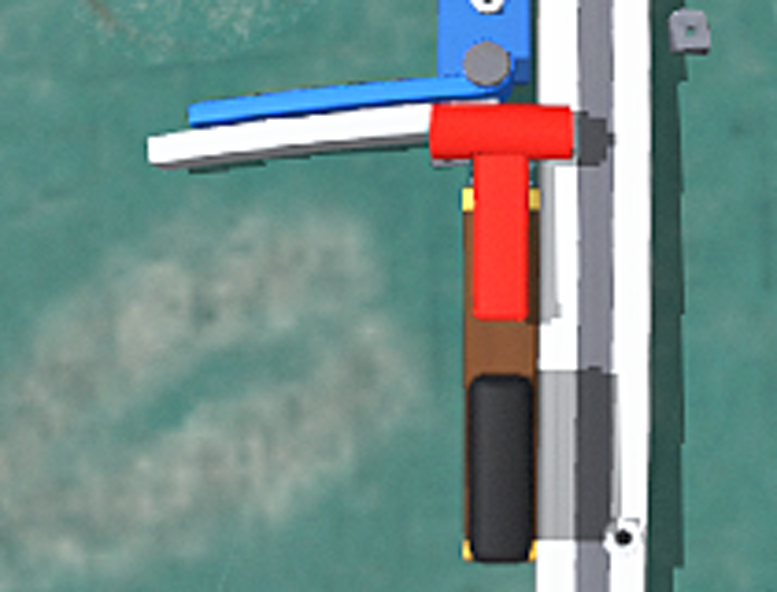

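View pics/w34b.png

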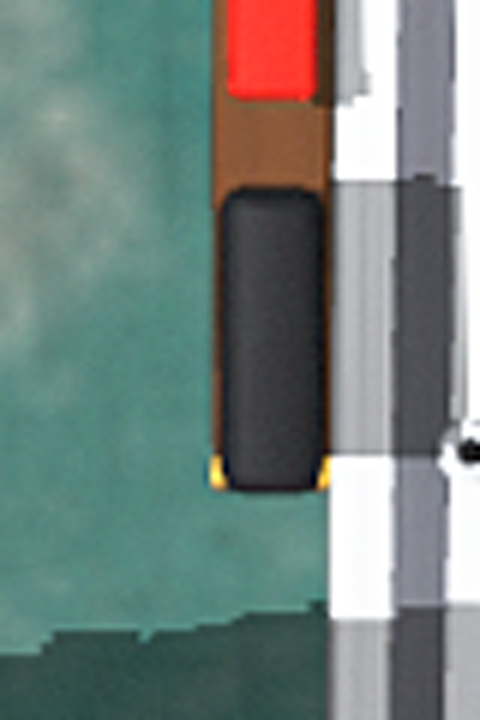

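View pics/s34.png

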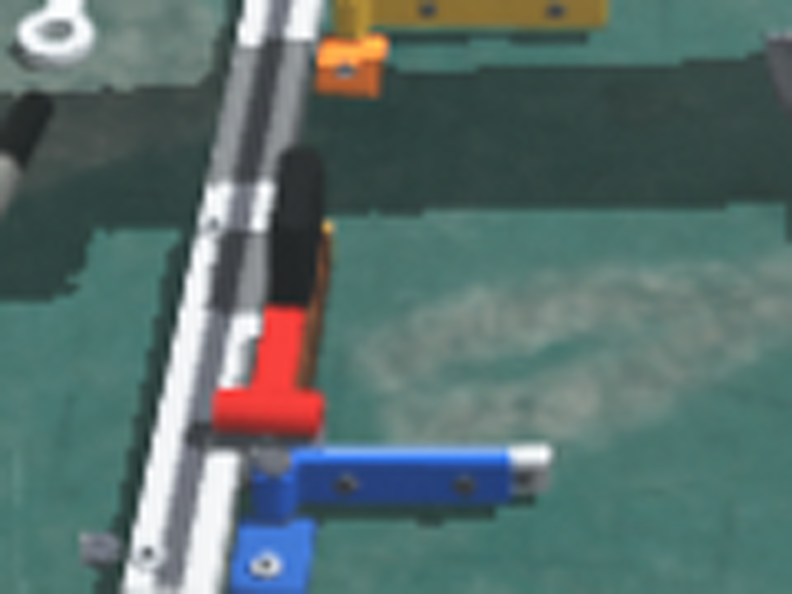

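```bash
python3 - <<'E'
from h import *
import pickle
d=pickle.load(open('d34.pkl','rb'))
f=lambda x,y,z:pt(d,150+x/3.7,20+y/3.7,z,True)
def ang(n,a,b): v=b-a; print(n,np.round(a[:2],4),np.round(b[:2],4),'angle',round(np.arctan2(v[1],v[0]),4))
ang('blade outer',f(148,138,.021),f(430,103,.021))
ang('blade inner',f(150,163,.021),f(430,129,.021))
ang('fence back',f(190,105,.027),f(440,78,.027))
ang('stock left edge(-90)',f(464,545,.02),f(463,210,.02))
ang('stock right',f(536,545,.02),f(539,210,.02))
ang('bar near',f(536,590,.02),f(538,10,.02)); ang('bar far',f(649,560,.02),f(651,10,.02))
E
```

```text
blade outer [0.4709 0.2292] [0.5484 0.2324] angle 0.0415
blade inner [0.4714 0.2219] [0.5482 0.225 ] angle 0.0407
fence back [0.4846 0.2358] [0.5515 0.2379] angle 0.0306
stock left edge(-90) [0.5535 0.1113] [0.5563 0.2023] angle 1.5408
stock right [0.5731 0.1107] [0.5764 0.2017] angle 1.5341
bar near [0.5728 0.0983] [0.578  0.2587] angle 1.5382
bar far [0.6039 0.1059] [0.6085 0.2588] angle 1.5406
```

```bash
python3 - <<'E'
from plant import r
from h import *
st(); print(r.finish_job())
E
```

```text
t 27.13 pos [0.5625 0.0875 0.2062] toolx [ 3.060e-02  9.995e-01 -2.000e-04] yaw -0.0306 tilt [-0.0028 -0.0001] F [ 0.55  0.17 -0.02] M [ 0.02 -0.01  0.02] open 60.44
the job is handed in; nothing more can be done
None
```

The job is handed in at 27 s. By my own checks every step went as asked, but the hand-in gives no verdict.

**What I did:**
- I gripped the longer bevel (stock about 115 mm; the look-alike's is about 80 mm) and slid it along the straightedge until its blade lay flat on the yellow leaf.
- I leaned on it there at about 11 N, let go, and pressed the lever fully down, with the fingertips ending at 35 mm and about 17 N.
- I carried the locked bevel over the pattern, swung the blue fence until the bevel stopped, leaned at about 12.5 N and released it. The gripper is clear of everything.

**Last checks:**
- **Stock:** measured parallel to the straightedge within about 0.004 rad, with no visible gap.
- **Lever:** level over the stock.
- **Angles (world frame):** blade 0.041 rad against leaf 0.044 rad. The fence read 0.031 rad from its short back edge, about 0.01 rad off the blade. That is within tolerance and about as fine as I could read it.

**Uncertain:**
- The push forces are wrist readings, which include bench friction. I put the true force on the leaf and fence at roughly 8 to 10 N.
- My first reading of contact with the straightedge near the fence was probably bench friction. I kept pressing towards the bar until the stock looked flush.

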